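# Pack out the marking jig and trace the seam

## Robot

A 6-joint arm with a two-finger parallel gripper is mounted at the origin on the work surface. World frame = base frame: x ahead of the robot, y to its left, z up, the work surface at z = 0. Lengths are in m, angles in rad, forces in N, time in s.
With the tool pointing down it reaches from about 0.375 to 0.975 m from the base axis. Payload 3.8 kg.
Tool frame: the origin (TCP) lies where the fingers leave the gripper's body, on its centre line; the fingertips stand 73 mm ahead of it and the grasp point (between the pads) lies 54 mm ahead of it; z points along the fingers, y is the line along which they close (so a half turn about z gives the same grasp; the last joint's range is limited). The gripper opens to 85 mm and grips with 20 to 120 N. Pads are 22 mm wide; open, the fingers measure 114 mm over their backs; the gripper's body (76 mm by 85 mm) begins 54 mm behind the grasp point. The pads swing forward as they close: fully open they stand 13 mm farther back than shut.
Start: joints at [1.172, 0.264, 1.604, -0, 1.274, -0.037], TCP at [0.239, 0.631, 0.304] pointing down, gripper open.
Joint ranges: [-2.63, 2.63], [-0.94, 2.18], [0.31, 2.57], [-1.31, 4.45], [0, 2.66], [-2.55, 2.55]. Speed limits (rad/s): [2.57, 2.57, 3.14, 3.14, 3.14, 3.14].

## Interface

Orientations are given as a rotation vector (axis times angle).
In Python, from workcell import read_state, viewer, bot gives the robot as it stands.
- The arm moves only by the tool jog_arm, never from a script. Its argument "increments" is a list that holds one entry, the list of rows, each a list of 7 numbers: the shift along the tool's x, y, z in units of 30 mm (1.0 is 30 mm), then the turn, a rotation vector about the tool's x, y, z in units of 6 degrees (1.0 is 6 degrees), then the opening, from -1 (shut) to 1 (fully open). A call has exactly 5 rows; each row shifts and turns the commanded pose from where the row before left it, along the tool's axes as they then stand; what a row does not reach is not made up. A row lasts 1/12 s, in which the tool goes at most 41.7 mm and 7.16 degrees, less where a joint would pass 70% of its speed; a pose out of reach is approached as far as the arm can. A call is refused whole if a number of a shift passes 1 or a number of a turn 1, either way. A call with a gripper value outside its range is refused whole. The fingers move at their own pace and stop on an object; "force" is the grip in N (left out, the last holds). Time passes only in rows, so rows that do not move let the fingers close, or fill a call up. It gives the time, the measured TCP pose, the force, the opening and the grip force at its end, in the units of the state.
- read_state(): the state, without advancing time (a new reading comes with each control period).
- viewer.read_camera(name): name is "scene" or "top" or "wrist"; returns (picture, depth): 400x640x3 uint8, blue, green, red; 400x640 float32, m along the optical axis (not along the pixel's ray), 0 where there is no reading.
- viewer.camera_params(name): a dict with "fx", "fy", "cx", "cy" (pixels), "R" (3x3) and "t" (3): a world point X has camera coordinates R X + t; the wrist camera has in their place "hand_eye" (4x4, takes a point from camera to tool coordinates, whose origin is the TCP and whose axes are the flange's). Camera axes: x right, y down, z forward; pixel columns grow to the right and rows downward; lengths in m; the calibration is good to about 2 mm. A picture is of the moment at which its call begins: read the wrist's pose just before it. camera_params takes no time and is no camera call.
- bot.finish_job(): hands the job in; it is judged then, once.
The state is a dict: "time": time; "q": joint angles; "joint_vel": joint speeds; "joint_torque": joint torques, N m; "tool_pos": TCP position; "tcp_rot": TCP orientation; "wrist_force": force on the tool from outside, world axes, zero at the start; "torque": the same for the moment, N m; "width": opening from 0.0 (shut) to 1.0 (fully open); "grip_force": force on a finger pad.
Only numpy, scipy, OpenCV 4.12 (cv2) and the standard library are available. Lean on these libraries where they do the work, as an engineer would, in place of code of your own. Each camera call takes 0.05 s, during which the arm holds its last target. There are 200 camera calls.

## Task

Clear the stick offcuts off the board in the jig into the scrap tray, then find by trying them the one spacer that fills the gap between the board's end and the tail block (the thickest that goes in), leave it fully home there, and keep the others standing on the cork mat. Only then take the paint marker from its stand and run its tip slowly along the seam beside the rail nearest the robot, close down on the board all the way from the first seam point by the head block to the last one by the gap, and put the marker back tip down in its stand. Leave the paint bottles, glue pot and brush where they are.

Things in the scene. Friction and masses are not known exactly. Their poses are not given: they have to be found in the camera images.
- jig: plywood marking jig, fixed, base 170 x 320 x 12 mm. Its channel runs along its y: 92 mm wide (x), 260 mm long, bed 12 mm above the table, between two rails (22 mm wide, tops at 44 mm) and two end blocks (tops at 36 mm): head block at the -y end, tail block at the +y end. Origin: centre of underside.
- tail (a point): middle of the tail block's inner face, at bed height: the gap to be filled runs from here towards the jig's -y up to the end of the board
- board_1: one of four possible pale boards; only one is in the jig (the others are None). 90 mm wide, 24 mm thick, top 36 mm above the table, 0.55 kg, lying loose on the bed against the head block. Length not given: it leaves a gap about 4 mm wider than one of the four spacers. Origin: middle of its head end, at bed height; y runs towards the gap.
- board_2: one of four possible pale boards; only one is in the jig (the others are None). 90 mm wide, 24 mm thick, top 36 mm above the table, 0.55 kg, lying loose on the bed against the head block. Length not given: it leaves a gap about 4 mm wider than one of the four spacers. Origin: middle of its head end, at bed height; y runs towards the gap.
- board_3: one of four possible pale boards; only one is in the jig (the others are None). 90 mm wide, 24 mm thick, top 36 mm above the table, 0.55 kg, lying loose on the bed against the head block. Length not given: it leaves a gap about 4 mm wider than one of the four spacers. Origin: middle of its head end, at bed height; y runs towards the gap.
- board_4: one of four possible pale boards; only one is in the jig (the others are None). 90 mm wide, 24 mm thick, top 36 mm above the table, 0.55 kg, lying loose on the bed against the head block. Length not given: it leaves a gap about 4 mm wider than one of the four spacers. Origin: middle of its head end, at bed height; y runs towards the gap.
- spacer_a: dark wood spacer, 32 mm thick (x), 56 wide (y), 32 high, its lowest 6 mm a steel foot plate 2 mm smaller all round; on top a grip fin 16 thick (x), 44 long (y), from 32 to 66 mm up. Goes in the gap upright, its x along the jig's y, either way round; home when its foot is on the bed; if too thick it stops on the board 24 mm higher. Starts on the mat. Origin: centre of underside.
- spacer_b: dark wood spacer, 40 mm thick (x), 56 wide (y), 32 high, its lowest 6 mm a steel foot plate 2 mm smaller all round; on top a grip fin 16 thick (x), 44 long (y), from 32 to 66 mm up. Goes in the gap upright, its x along the jig's y, either way round; home when its foot is on the bed; if too thick it stops on the board 24 mm higher. Starts on the mat. Origin: centre of underside.
- spacer_c: dark wood spacer, 48 mm thick (x), 56 wide (y), 32 high, its lowest 6 mm a steel foot plate 2 mm smaller all round; on top a grip fin 16 thick (x), 44 long (y), from 32 to 66 mm up. Goes in the gap upright, its x along the jig's y, either way round; home when its foot is on the bed; if too thick it stops on the board 24 mm higher. Starts on the mat. Origin: centre of underside.
- spacer_d: dark wood spacer, 56 mm thick (x), 56 wide (y), 32 high, its lowest 6 mm a steel foot plate 2 mm smaller all round; on top a grip fin 16 thick (x), 44 long (y), from 32 to 66 mm up. Goes in the gap upright, its x along the jig's y, either way round; home when its foot is on the bed; if too thick it stops on the board 24 mm higher. Starts on the mat. Origin: centre of underside.
- mat: cork mat, 240 x 240 x 4 mm, fixed, where the spacers stand and where spare ones belong (their centres over the mat). Origin: centre of the underside.
- tray: open cardboard scrap tray, 200 x 200 mm, 45 mm high, walls 6 mm, floor about 6 mm, fixed. Origin: centre of the underside.
- offcut_0: square stick offcut, 80 mm long (its x), 20 x 20 mm, lying across the board in the jig at the start; one to three of them are present (the others are None). Origin: centre of the underside.
- offcut_1: square stick offcut, 80 mm long (its x), 20 x 20 mm, lying across the board in the jig at the start; one to three of them are present (the others are None). Origin: centre of the underside.
- offcut_2: square stick offcut, 80 mm long (its x), 20 x 20 mm, lying across the board in the jig at the start; one to three of them are present (the others are None). Origin: centre of the underside.
- marker: paint marker, round, 18 mm thick, 135 mm long, white with a black upper end, standing tip down in its stand. Origin: the tip; z runs up the marker. The tip is the 8 mm flat end of a 12 mm long cone.
- stand: black marker stand, 56 x 56 x 60 mm, fixed, with a 21 mm square hole 55 mm deep in its top (the marker's tip rests 5 mm above the table). Origin: centre of the underside.
- seam_start (a point): the seam to trace is straight, along the jig's y on the board's top, 5 mm from the inner face of the rail on the jig's -x side (nearest the robot); this is its first point, 20 mm from the head block
- seam_end (a point): the seam to trace is straight, along the jig's y on the board's top, 5 mm from the inner face of the rail on the jig's -x side (nearest the robot); this is its last point, 168 mm farther, on the gap side
- paint_tall: tall paint bottle, a bystander to leave alone, 44 mm across, 115 mm high. Origin: underside or middle.
- glue_pot: glue pot, a bystander to leave alone, 52 mm across, 45 mm high. Origin: underside or middle.
- brush_a: wooden-handled brush, a bystander to leave alone, 180 mm long, lying. Origin: underside or middle.

How it is judged:
On the way, in this order (a step that is already met when the one before it is completed fails the run):
1. every offcut lies in the tray, and the spacer that fills the gap is fully home in it and let go (x of offcut_0 in the frame of tray between -0.095 and 0.095 m and y of offcut_0 in the frame of tray between -0.095 and 0.095 m and z of offcut_0 in the frame of tray between 0 and 0.05 m and linear speed of each of offcut_0, offcut_1, offcut_2 below 0.03 m/s and x of offcut_1 in the frame of tray between -0.095 and 0.095 m and y of offcut_1 in the frame of tray between -0.095 and 0.095 m and z of offcut_1 in the frame of tray between 0 and 0.05 m and x of offcut_2 in the frame of tray between -0.095 and 0.095 m and y of offcut_2 in the frame of tray between -0.095 and 0.095 m and z of offcut_2 in the frame of tray between 0 and 0.05 m and y of spacer_a in the frame of board_3 between 0.237 and 0.247 m and x of spacer_a in the frame of board_3 between -0.03 and 0.03 m and z of spacer_a in the frame of board_3 between -0.004 and 0.004 m and angle between the z axis of spacer_a and the z axis of board_3, either way round below 0.08 rad and contact force between each of spacer_a, spacer_b, spacer_c, spacer_d and the fingers below 0.1 N and linear speed of each of spacer_a, spacer_b, spacer_c, spacer_d below 0.02 m/s and y of spacer_b in the frame of board_1 between 0.233 and 0.243 m and x of spacer_b in the frame of board_1 between -0.03 and 0.03 m and z of spacer_b in the frame of board_1 between -0.004 and 0.004 m and angle between the z axis of spacer_b and the z axis of board_1, either way round below 0.08 rad and y of spacer_c in the frame of board_4 between 0.229 and 0.239 m and x of spacer_c in the frame of board_4 between -0.03 and 0.03 m and z of spacer_c in the frame of board_4 between -0.004 and 0.004 m and angle between the z axis of spacer_c and the z axis of board_4, either way round below 0.08 rad and y of spacer_d in the frame of board_2 between 0.225 and 0.235 m and x of spacer_d in the frame of board_2 between -0.03 and 0.03 m and z of spacer_d in the frame of board_2 between -0.004 and 0.004 m and angle between the z axis of spacer_d and the z axis of board_2, either way round below 0.08 rad), for 0.2 s.
2. marker tip passes slowly (under 0.08 m/s), less than 7 mm above the board, within 8 mm of a point 0 mm along the seam from seam_start (x of marker in the frame of jig between -0.048 and -0.033 m and y of marker in the frame of jig between -0.118 and -0.102 m and z of marker in the frame of jig below 0.043 m and linear speed of marker below 0.08 m/s), for 0.05 s.
3. marker tip passes slowly (under 0.08 m/s), less than 7 mm above the board, within 8 mm of a point 28 mm along the seam from seam_start (x of marker in the frame of jig between -0.048 and -0.033 m and y of marker in the frame of jig between -0.09 and -0.074 m and z of marker in the frame of jig below 0.043 m and linear speed of marker below 0.08 m/s), for 0.05 s.
4. marker tip passes slowly (under 0.08 m/s), less than 7 mm above the board, within 8 mm of a point 56 mm along the seam from seam_start (x of marker in the frame of jig between -0.048 and -0.033 m and y of marker in the frame of jig between -0.062 and -0.046 m and z of marker in the frame of jig below 0.043 m and linear speed of marker below 0.08 m/s), for 0.05 s.
5. marker tip passes slowly (under 0.08 m/s), less than 7 mm above the board, within 8 mm of a point 84 mm along the seam from seam_start (x of marker in the frame of jig between -0.048 and -0.033 m and y of marker in the frame of jig between -0.034 and -0.018 m and z of marker in the frame of jig below 0.043 m and linear speed of marker below 0.08 m/s), for 0.05 s.
6. marker tip passes slowly (under 0.08 m/s), less than 7 mm above the board, within 8 mm of a point 112 mm along the seam from seam_start (x of marker in the frame of jig between -0.048 and -0.033 m and y of marker in the frame of jig between -0.006 and 0.01 m and z of marker in the frame of jig below 0.043 m and linear speed of marker below 0.08 m/s), for 0.05 s.
7. marker tip passes slowly (under 0.08 m/s), less than 7 mm above the board, within 8 mm of a point 140 mm along the seam from seam_start (x of marker in the frame of jig between -0.048 and -0.033 m and y of marker in the frame of jig between 0.022 and 0.038 m and z of marker in the frame of jig below 0.043 m and linear speed of marker below 0.08 m/s), for 0.05 s.
8. marker tip passes slowly (under 0.08 m/s), less than 7 mm above the board, within 8 mm of a point 168 mm along the seam from seam_start (x of marker in the frame of jig between -0.048 and -0.033 m and y of marker in the frame of jig between 0.05 and 0.066 m and z of marker in the frame of jig below 0.043 m and linear speed of marker below 0.08 m/s), for 0.05 s.
At the end, for the whole second after the job is handed in: Offcuts in the tray; the fitting spacer upright in the gap, foot within 4 mm of the bed; other spacers upright with centres over the mat; marker tip down in its stand, tip within 12 mm of the table, under 0.12 rad off vertical; all let go and at rest (all of step 1 and ((x of spacer_a in the frame of mat between -0.12 and 0.12 m and y of spacer_a in the frame of mat between -0.12 and 0.12 m and z of spacer_a in the frame of mat between -0.002 and 0.009 m and angle between spacer_a's own z axis and vertical below 0.1 rad) or (x of spacer_a in the frame of jig between -0.03 and 0.03 m and y of spacer_a in the frame of jig between 0.06 and 0.13 m and z of spacer_a in the frame of jig between 0.008 and 0.016 m)) and ((x of spacer_b in the frame of mat between -0.12 and 0.12 m and y of spacer_b in the frame of mat between -0.12 and 0.12 m and z of spacer_b in the frame of mat between -0.002 and 0.009 m and angle between spacer_b's own z axis and vertical below 0.1 rad) or (x of spacer_b in the frame of jig between -0.03 and 0.03 m and y of spacer_b in the frame of jig between 0.06 and 0.13 m and z of spacer_b in the frame of jig between 0.008 and 0.016 m)) and ((x of spacer_c in the frame of mat between -0.12 and 0.12 m and y of spacer_c in the frame of mat between -0.12 and 0.12 m and z of spacer_c in the frame of mat between -0.002 and 0.009 m and angle between spacer_c's own z axis and vertical below 0.1 rad) or (x of spacer_c in the frame of jig between -0.03 and 0.03 m and y of spacer_c in the frame of jig between 0.06 and 0.13 m and z of spacer_c in the frame of jig between 0.008 and 0.016 m)) and ((x of spacer_d in the frame of mat between -0.12 and 0.12 m and y of spacer_d in the frame of mat between -0.12 and 0.12 m and z of spacer_d in the frame of mat between -0.002 and 0.009 m and angle between spacer_d's own z axis and vertical below 0.1 rad) or (x of spacer_d in the frame of jig between -0.03 and 0.03 m and y of spacer_d in the frame of jig between 0.06 and 0.13 m and z of spacer_d in the frame of jig between 0.008 and 0.016 m)) and horizontal distance between marker and stand below 0.008 m and z of marker in the frame of stand below 0.012 m and angle between marker's own z axis and vertical below 0.12 rad and linear speed of marker below 0.03 m/s); the robot touches nothing.
It fails at once if the tall paint bottle is pushed more than 50 mm (distance of paint_tall from where it was at the start of the episode above 0.05 m).
It fails at once if the glue pot is pushed more than 50 mm (distance of glue_pot from where it was at the start of the episode above 0.05 m).
It fails at once if the wooden-handled brush is pushed more than 50 mm (distance of brush_a from where it was at the start of the episode above 0.05 m).
Of board_3, board_1, board_4, board_2 only 1 to 1 are there at a start; the rules pass over those that are not, and their reading is None.
Of offcut_0, offcut_1, offcut_2 only 1 to 3 are there at a start; the rules pass over those that are not, and their reading is None.
At some moment in a run one of spacer_a, spacer_b, spacer_c, spacer_d may be knocked a few centimetres aside while the robot is not near it.
It also fails if it takes over 210 s, if anything falls off the work surface, if the arm or the gripper's body presses on something with over 40 N, if the wrist force passes 120 N, or if a joint passes its speed limit or range.

## Working session

There is one attempt and no reset: what is moved stays moved. The work goes in short steps, Python scripts to look and compute and a tool call to move; the robot and the scene stay as the last step left them, time stands still between calls to the robot, and variables do not carry over. Pictures are saved under pics/ and viewed, at most 14 in all, crops included, and the job is handed in when it is done.

Besides the shell and the picture viewer there is one more tool, called after "Emit:" by a JSON object that holds its "fn" and its "kwargs", one argument or row to a line. jog_arm: Moves the arm, as the interface text tells. Its arguments: {"type":"object","properties":{"increments":{"type":"array","items":{"type":"array","items":{"type":"array","items":{"type":"number"}}}},"force":{"type":"number"}},"required":["increments"]}

```bash
mkdir -p pics; ls; python3 - <<'E'
from workcell import read_state, viewer, bot
import cv2,numpy as np
print(read_state())
for n in("scene","top"):
    p,d=viewer.read_camera(n); cv2.imwrite(f"pics/{n}0.png",p); np.save(f"{n}0.npy",d); print(n,viewer.camera_params(n))
print(viewer.camera_params("wrist"))
E
```

```text
pics
{'time': 0.0, 'q': array([ 1.17210097e+00,  2.64763206e-01,  1.60539393e+00, -1.38523804e-05,
        1.27371400e+00, -3.69029541e-02]), 'joint_vel': array([-0.00087052,  0.00035393,  0.00010542, -0.00244566,  0.0006543 ,
       -0.0018403 ]), 'joint_torque': array([-7.67792644e-04, -5.15131080e+01, -3.67307603e+01, -4.05948285e-04,
        1.34934837e-02, -1.59443829e-05]), 'tool_pos': array([0.2386983 , 0.63076459, 0.30254432]), 'tcp_rot': array([-0.56511489, -3.08985847,  0.00349844]), 'wrist_force': array([ 0.72567542, -0.3371948 ,  0.30290179]), 'torque': array([ 0.00556228, -0.01084106, -0.03767795]), 'grip_force': 0.0, 'width': 0.9990064226664248}
scene {'fx': 426.8381276579941, 'fy': 426.8381276579941, 'cx': 320.6928195413699, 'cy': 206.26745656631323, 'R': array([[-0.06774189,  0.99766538, -0.00865001],
       [ 0.79059261,  0.048389  , -0.61042758],
       [-0.6085839 , -0.04819015, -0.79202484]]), 't': array([ 0.03107008, -0.37198953,  1.28874396])}
top {'fx': 441.13957798421524, 'fy': 441.13957798421524, 'cx': 313.5160749287185, 'cy': 195.77598615280814, 'R': array([[-0.05829844, -0.99829405, -0.0032061 ],
       [-0.97235749,  0.05751059, -0.2263039 ],
       [ 0.22610222, -0.01007569, -0.97405147]]), 't': array([0.04027817, 0.53620138, 0.9486985 ])}
{'fx': 320.81586900861726, 'fy': 320.81586900861726, 'cx': 320.14280170689426, 'cy': 201.6651293225984, 'hand_eye': array([[-4.92239907e-04, -9.54157663e-01, -2.99304046e-01,
         7.61485451e-02],
       [ 9.99999877e-01, -4.52860130e-04, -2.00932409e-04,
        -4.18078103e-04],
       [ 5.61783278e-05, -2.99304109e-01,  9.54157769e-01,
        -7.08959260e-02],
       [ 0.00000000e+00,  0.00000000e+00,  0.00000000e+00,
         1.00000000e+00]])}
```

View pics/top0.png

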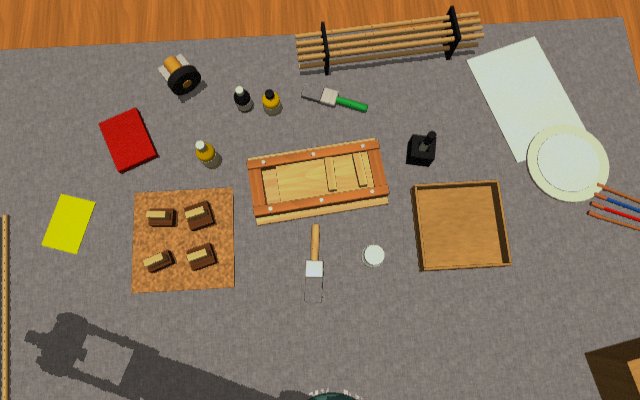

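View pics/scene0.png

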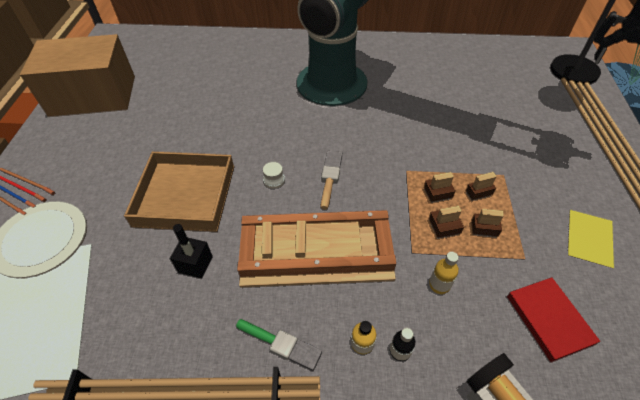

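```bash
cat > h.py <<'E'
import numpy as np,cv2
from scipy.spatial.transform import Rotation as Ro
from workcell import read_state, viewer, bot
def cloud(p,d,c,s=None):
    v,u=np.mgrid[:400,:640]; X=np.stack([(u-c["cx"])/c["fx"]*d,(v-c["cy"])/c["fy"]*d,d],-1)
    if "R" in c: X=(X-c["t"])@c["R"]
    else:
        H=c["hand_eye"]; X=X@H[:3,:3].T+H[:3,3]; X=X@Ro.from_rotvec(s["tcp_rot"]).as_matrix().T+s["tool_pos"]
    X[d<=0]=np.nan; return X
def look(n):
    s=read_state(); p,d=viewer.read_camera(n); return p,cloud(p,d,viewer.camera_params(n),s)
def rects(X,lo,hi,box,amin=15,k=1):
    x,y,z=X[...,0],X[...,1],X[...,2]
    m=(z>lo)&(z<hi)&(x>box[0])&(x<box[1])&(y>box[2])&(y<box[3])
    n,l=cv2.connectedComponents(m.astype(np.uint8))
    for i in range(1,n):
        q=X[l==i]
        if len(q)>=amin:
            r=cv2.minAreaRect((q[:,:2]*1000).astype(np.float32)); v,u=np.argwhere(l==i).mean(0)
            print(len(q),"px",(int(u),int(v)),"c",np.round(r[0],1),"wh",np.round(r[1],1),"ang",round(r[2],1),"z",round(np.median(q[:,2])*1000,1))
E
python3 - <<'E'
from h import *
for n in("top","scene"):
    p=cv2.imread(f"pics/{n}0.png"); X=cloud(p,np.load(f"{n}0.npy"),viewer.camera_params(n)); B=(.3,.85,-.4,.5)
    print(n,"table",np.nanmedian(X[330:,320:560,2]) if n=="top" else np.nanmedian(X[120:140,250:400,2]))
    for lo,hi in((.062,.08),(.048,.062),(.04,.048),(.03,.04),(.08,.2)): print(lo);rects(X,lo,hi,B)
E
```

```text
top table -0.0001230104522289327
0.062
125 px (180, 83) c [832.8 312.7] wh [23.4 63.3] ang 11.7 z 71.6
69 px (241, 95) c [795.  168.5] wh [23.9 28.9] ang 15.6 z 65.6
49 px (270, 98) c [782.9  98.6] wh [19.4 25. ] ang 5.9 z 65.6
127 px (206, 153) c [656.2 254.7] wh [39.4 41. ] ang 44.0 z 72.8
26 px (423, 146) c [ 637.5 -256.9] wh [22.6  9.3] ang 72.6 z 69.6
148 px (194, 211) c [515.4 279.4] wh [16.7 43.7] ang 16.7 z 69.4
158 px (155, 213) c [516.3 367.4] wh [44.9 16.7] ang 86.8 z 68.9
155 px (196, 254) c [418.8 274.4] wh [15.9 43.9] ang 15.7 z 69.4
157 px (152, 259) c [414.2 370.7] wh [16.6 44.1] ang 21.3 z 69.2
0.048
72 px (182, 86) c [832.3 310.5] wh [ 7.1 58.7] ang 30.9 z 56.0
92 px (242, 99) c [794.4 169.3] wh [30.1 37.5] ang 4.1 z 56.9
135 px (270, 100) c [786.2  99.1] wh [38.6 42.1] ang 9.9 z 55.9
429 px (421, 148) c [ 642.1 -255.6] wh [56.3 56.7] ang 79.0 z 59.1
51 px (209, 158) c [648.2 250.4] wh [21.9 44.1] ang 30.3 z 54.7
293 px (359, 168) c [ 599.1 -103.1] wh [80.1 20.4] ang 8.1 z 55.7
289 px (330, 173) c [592.  -33.2] wh [79.6 19.9] ang 3.8 z 55.4
38 px (197, 214) c [509.5
[... 5062 characters left out ...]
7.3  -2.1] wh [ 92.2 320.5] ang 6.0 z 36.2
109 px (193, 263) c [ 661.1 -245.4] wh [39.4 77.4] ang 33.1 z 35.3
375 px (315, 268) c [657.2   5.8] wh [  3.7 317.6] ang 6.3 z 35.0
56 px (439, 283) c [672.3 249.1] wh [43.1 17.4] ang 59.0 z 34.4
50 px (362, 346) c [806.8  99.8] wh [39.5 13. ] ang 89.7 z 35.9
41 px (397, 352) c [812.8 161.4] wh [36.2 11.7] ang 53.9 z 35.1
0.08
236 px (180, 235) c [ 644.7 -254.6] wh [18.8 16.4] ang 12.0 z 119.8
291 px (449, 262) c [662.7 255.1] wh [31.9 26.4] ang 68.1 z 94.7
122 px (365, 326) c [791.8  99.9] wh [19.5 20.2] ang 15.3 z 84.7
126 px (406, 334) c [801.6 169.8] wh [18.7 18.2] ang 60.5 z 89.6
237 px (500, 361) c [843.6 315. ] wh [21.8 50.3] ang 32.6 z 97.5
```

```bash
python3 - <<'E'
from h import *
a=np.deg2rad(6.2);ex=np.array([np.cos(a),np.sin(a)]);ey=np.array([-ex[1],ex[0]])
for n in("top","scene"):
    p=cv2.imread(f"pics/{n}0.png"); X=cloud(p,np.load(f"{n}0.npy"),viewer.camera_params(n))
    q=X[...,:2]-[.5893,-.0019]; jx,jy,z=q@ex,q@ey,X[...,2]
    m=(abs(jx)<.04)&(jy>.05)&(jy<.15)
    for y in np.arange(.05,.15,.003):
        k=m&(jy>=y)&(jy<y+.003); print(round(y*1000),np.round(np.nanpercentile(z[k],[10,50,90])*1000),k.sum(),end="; ")
    print()
s=read_state(); print(Ro.from_rotvec(s["tcp_rot"]).as_matrix().round(3))
E
```

```text
50 [33. 36. 37.] 41; 53 [33. 35. 38.] 40; 56 [34. 35. 38.] 43; 59 [33. 36. 38.] 42; 62 [33. 35. 38.] 40; 65 [34. 35. 37.] 41; 68 [33. 37. 38.] 40; 71 [32. 35. 38.] 43; 74 [33. 35. 38.] 42; 77 [35. 36. 38.] 43; 80 [33. 36. 38.] 40; 83 [33. 36. 37.] 41; 86 [32. 36. 38.] 41; 89 [34. 36. 37.] 40; 92 [33. 35. 38.] 28; 95 [10. 12. 14.] 38; 98 [10. 12. 13.] 40; 101 [10. 12. 14.] 39; 104 [ 9. 12. 15.] 41; 107 [ 9. 12. 14.] 41; 110 [ 9. 11. 13.] 39; 113 [10. 12. 14.] 38; 116 [10. 12. 15.] 42; 119 [ 9. 11. 14.] 38; 122 [ 9. 12. 15.] 43; 125 [10. 13. 15.] 37; 128 [10. 21. 37.] 65; 131 [34. 36. 38.] 40; 134 [33. 35. 38.] 42; 137 [33. 35. 38.] 42; 140 [33. 36. 37.] 40; 143 [33. 35. 38.] 43; 146 [33. 35. 38.] 44; 149 [33. 35. 37.] 10; 
50 [35. 36. 38.] 42; 53 [34. 36. 38.] 47; 56 [35. 36. 37.] 46; 59 [34. 36. 38.] 43; 62 [35. 36. 37.] 48; 65 [35. 37. 38.] 42; 68 [35. 37. 38.] 47; 71 [35. 36. 37.] 44; 74 [35. 36. 37.] 46; 77 [34. 36. 38.] 44; 80 [34. 36. 37.] 44; 83 [35. 36. 38.] 44; 86 [35. 37. 38.] 45; 89 [34. 36. 38.] 46; 92 [34. 36. 38.] 27; 95 [12. 13. 13.] 13; 98 [11. 12. 15.] 38; 101 [11. 13. 14.] 36; 104 [10. 12. 13.] 35; 107 [10. 12. 14.] 35; 110 [11. 12. 14.] 36; 113 [10. 12. 13.] 39; 116 [11. 12. 13.] 37; 119 [11. 12. 13.] 36; 122 [11. 12. 14.] 35; 125 [11. 12. 14.] 36; 128 [11. 22. 37.] 100; 131 [34. 36. 38.] 46; 134 [35. 36. 38.] 44; 137 [35. 36. 38.] 44; 140 [35. 36. 38.] 46; 143 [35. 36. 37.] 43; 146 [35. 36. 38.] 44; 149 [35. 37. 38.] 19; 
[[-0.935  0.354 -0.001]
 [ 0.354  0.935 -0.002]
 [ 0.    -0.002 -1.   ]]
```

Emit:
{"fn": "jog_arm", "kwargs": {
  "increments": [
    [[0,0,0,0,0,-0.9,0],[0,0,0,0,0,-0.9,0],[0,0,0,0,0,-0.9,0],[0,0,0,0,0,-0.9,0],[0,0,0,0,0,-0.88,0]]
  ],
  "force": 40
}}

```text
time: 0.52
tool_pos: [0.2388, 0.631, 0.3031]
tcp_rot: [0.176, -3.136, 0.002]
wrist_force: [-0.6, 0.1, 0.7]
width: 0.503
grip_force: 0.0
```

Emit:
{"fn": "jog_arm", "kwargs": {
  "increments": [
    [[-0.37,-0.93,0,0,0,0,0],[-0.37,-0.93,0,0,0,0,0],[-0.37,-0.93,0,0,0,0,0],[-0.37,-0.93,0,0,0,0,0],[-0.37,-0.93,0,0,0,0,0]]
  ]
}}

```text
time: 0.93
tool_pos: [0.3092, 0.4971, 0.3032]
tcp_rot: [0.169, -3.136, 0.002]
wrist_force: [0.6, 0.2, -0.1]
width: 0.5
grip_force: 0.0
```

Emit:
{"fn": "jog_arm", "kwargs": {
  "increments": [
    [[-0.37,-0.93,0,0,0,0,0],[-0.37,-0.93,0,0,0,0,0],[-0.37,-0.93,0,0,0,0,0],[-0.37,-0.93,0,0,0,0,0],[-0.37,-0.93,0,0,0,0,0]]
  ]
}}

```text
time: 1.35
tool_pos: [0.3793, 0.3642, 0.3034]
tcp_rot: [0.169, -3.137, 0.001]
wrist_force: [0.3, 0.0, 0.5]
width: 0.501
grip_force: 0.0
```

Emit:
{"fn": "jog_arm", "kwargs": {
  "increments": [
    [[-0.37,-0.93,0,0,0,0,0],[-0.37,-0.93,0,0,0,0,0],[-0.37,-0.93,0,0,0,0,0],[-0.37,-0.93,0,0,0,0,0],[-0.37,-0.93,0,0,0,0,0]]
  ]
}}

```text
time: 1.77
tool_pos: [0.4494, 0.2316, 0.3035]
tcp_rot: [0.169, -3.137, 0.0]
wrist_force: [0.9, 0.6, -0.1]
width: 0.499
grip_force: 0.0
```

Emit:
{"fn": "jog_arm", "kwargs": {
  "increments": [
    [[-0.37,-0.93,0,0,0,0,0],[-0.37,-0.93,0,0,0,0,0],[-0.37,-0.93,0,0,0,0,0],[-0.37,-0.93,0,0,0,0,0],[-0.37,-0.93,0,0,0,0,0]]
  ]
}}

```text
time: 2.18
tool_pos: [0.5196, 0.0988, 0.3035]
tcp_rot: [0.168, -3.136, 0.0]
wrist_force: [1.3, 0.4, 0.6]
width: 0.503
grip_force: 0.0
```

Emit:
{"fn": "jog_arm", "kwargs": {
  "increments": [
    [[-0.37,-0.93,0,0,0,0,0],[-0.37,-0.93,0,0,0,0,0],[-0.37,-0.93,0,0,0,0,0],[-0.37,-0.93,0,0,0,0,0],[0,0,0,0,0,0,0]]
  ]
}}

```text
time: 2.6
tool_pos: [0.5772, -0.0102, 0.3034]
tcp_rot: [-0.163, 3.137, -0.004]
wrist_force: [0.0, 0.1, 0.2]
width: 0.499
grip_force: 0.0
```

```bash
cat >> h.py <<'E'
def go(x,y,z=None,s=None):
    s=s or read_state(); M=Ro.from_rotvec(s["tcp_rot"]).as_matrix(); p=s["tool_pos"]
    t=M.T@(np.array([x,y,p[2] if z is None else z])-p)/.03
    print("units",t.round(2),"tooly deg",np.degrees(np.arctan2(M[1,1],M[0,1])).round(1),"pos",p.round(4))
E
python3 - <<'E'
from h import *
p,X=look("wrist"); cv2.imwrite("pics/w1.png",p)
for lo,hi in((.048,.062),(.04,.048),(.03,.04)): print(lo);rects(X,lo,hi,(.45,.75,-.2,.2),60)
go(.5927,-.0332,.113)
E
```

```text
0.048
1589 px (229, 188) c [ 599.2 -103.2] wh [79.7 20.7] ang 8.1 z 56.6
1463 px (297, 189) c [592.4 -33.4] wh [79.5 19.4] ang 4.2 z 56.6
0.04
6978 px (328, 133) c [532.4  -8.7] wh [ 22.3 319.3] ang 6.3 z 44.8
144 px (240, 184) c [597.4 -93.7] wh [78.8  3.4] ang 10.1 z 44.1
5388 px (327, 236) c [645.1   4.1] wh [ 22.8 319.3] ang 6.2 z 44.6
0.03
74 px (212, 123) c [ 534.4 -127.6] wh [ 0.2 77.9] ang 6.3 z 35.0
80 px (359, 122) c [517.8  22.5] wh [ 0.2 80.1] ang 6.3 z 34.9
18506 px (325, 185) c [589.9  -2.6] wh [ 92.1 321.1] ang 6.4 z 36.8
units [-0.47 -0.89  6.34] tooly deg 95.9 pos [ 0.5761 -0.0082  0.3032]
```

View pics/w1.png

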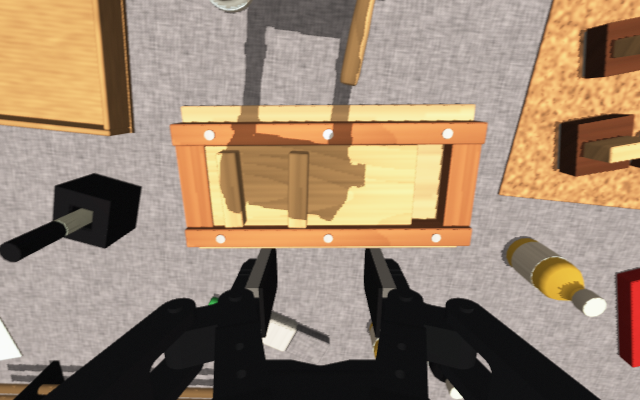

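Emit:
{"fn": "jog_arm", "kwargs": {
  "increments": [
    [[-0.16,-0.3,0.9,0,0,0,0],[-0.16,-0.3,0.9,0,0,0,0],[-0.15,-0.29,0.9,0,0,0,0],[0,0,0.9,0,0,0,0],[0,0,0.9,0,0,0,0]]
  ]
}}

```text
time: 3.07
tool_pos: [0.5919, -0.0303, 0.1675]
tcp_rot: [0.168, -3.137, -0.001]
wrist_force: [-0.9, 0.1, -0.5]
width: 0.496
grip_force: 0.0
```

Emit:
{"fn": "jog_arm", "kwargs": {
  "increments": [
    [[0,0,0.7,0,0,0,0],[0,0,0.6,0,0,0,0],[0,0,0.54,0,0,0,0],[0,0,0,0,0,0,0],[0,0,0,0,0,0,-1]]
  ]
}}

```text
time: 3.48
tool_pos: [0.591, -0.03, 0.1125]
tcp_rot: [0.17, -3.134, -0.001]
wrist_force: [0.3, -0.5, -0.2]
width: 0.375
grip_force: 0.0
```

Emit:
{"fn": "jog_arm", "kwargs": {
  "increments": [
    [[0,0,0,0,0,0,-1],[0,0,0,0,0,0,-1],[0,0,0,0,0,0,-1],[0,0,-0.3,0,0,0,-1],[0,0,-0.6,0,0,0,-1]]
  ]
}}

```text
time: 3.9
tool_pos: [0.5909, -0.0308, 0.1397]
tcp_rot: [0.168, -3.133, -0.001]
wrist_force: [-0.3, -0.2, -0.3]
width: 0.221
grip_force: 42.9
```

Emit:
{"fn": "jog_arm", "kwargs": {
  "increments": [
    [[0,0,-0.8,0,0,0,-1],[0,0,-0.8,0,0,0,-1],[0,0,-0.8,0,0,0,-1],[0,0,-0.8,0,0,0,-1],[0,0,0,0,0,0,-1]]
  ]
}}

```text
time: 4.32
tool_pos: [0.5958, -0.0313, 0.2444]
tcp_rot: [-0.168, 3.125, -0.003]
wrist_force: [1.4, -0.3, 0.4]
width: 0.224
grip_force: 43.0
```

Emit:
{"fn": "jog_arm", "kwargs": {
  "increments": [
    [[0.54,-0.74,0,0,0,0,-1],[0.54,-0.74,0,0,0,0,-1],[0.54,-0.74,0,0,0,0,-1],[0.54,-0.74,0,0,0,0,-1],[0.54,-0.74,0,0,0,0,-1]]
  ]
}}

```text
time: 4.73
tool_pos: [0.5229, -0.1508, 0.237]
tcp_rot: [-0.169, 3.136, -0.0]
wrist_force: [-0.7, -0.1, -0.1]
width: 0.223
grip_force: 43.0
```

Emit:
{"fn": "jog_arm", "kwargs": {
  "increments": [
    [[0.54,-0.74,0,0,0,0,-1],[0.54,-0.74,0,0,0,0,-1],[0.54,-0.74,0,0,0,0,-1],[0.54,-0.74,0,0,0,0,-1],[0.54,-0.74,0,0,0,0,-1]]
  ]
}}

```text
time: 5.15
tool_pos: [0.4541, -0.27, 0.237]
tcp_rot: [-0.168, 3.137, -0.0]
wrist_force: [0.4, -0.2, 0.2]
width: 0.222
grip_force: 43.0
```

Emit:
{"fn": "jog_arm", "kwargs": {
  "increments": [
    [[0,0,0,0,0,0,-1],[0,0,0.9,0,0,0,-1],[0,0,0.9,0,0,0,-1],[0,0,0.9,0,0,0,-1],[0,0,0.9,0,0,0,-1]]
  ]
}}

```text
time: 5.57
tool_pos: [0.4554, -0.2688, 0.1282]
tcp_rot: [-0.168, 3.136, -0.001]
wrist_force: [1.1, 0.5, -1.3]
width: 0.22
grip_force: 43.0
```

Emit:
{"fn": "jog_arm", "kwargs": {
  "increments": [
    [[0,0,0.8,0,0,0,-1],[0,0,0.5,0,0,0,-1],[0,0,0.2,0,0,0,-1],[0,0,0,0,0,0,-1],[0,0,0,0,0,0,-1]]
  ]
}}

```text
time: 5.98
tool_pos: [0.4557, -0.2689, 0.0843]
tcp_rot: [-0.169, 3.136, -0.001]
wrist_force: [-0.7, 0.0, -0.3]
width: 0.222
grip_force: 43.7
```

Emit:
{"fn": "jog_arm", "kwargs": {
  "increments": [
    [[0,0,0,0,0,0,0],[0,0,0,0,0,0,0],[0,0,0,0,0,0,0],[0,0,-0.5,0,0,0,0],[0,0,-0.9,0,0,0,0]]
  ]
}}

```text
time: 6.4
tool_pos: [0.453, -0.2681, 0.123]
tcp_rot: [0.168, -3.132, -0.005]
wrist_force: [-0.8, 1.6, -0.6]
width: 0.499
grip_force: 0.0
```

Emit:
{"fn": "jog_arm", "kwargs": {
  "increments": [
    [[0,0,-0.9,0,0,0,0],[0,0,-0.9,0,0,0,0],[0,0,-0.9,0,0,0,0],[0,0,-0.9,0,0,0,0],[-0.6,0.56,0,0,0,0,0]]
  ]
}}

```text
time: 6.82
tool_pos: [0.4727, -0.2538, 0.2404]
tcp_rot: [-0.164, 3.13, -0.011]
wrist_force: [2.1, -0.3, -0.3]
width: 0.503
grip_force: 0.0
```

Emit:
{"fn": "jog_arm", "kwargs": {
  "increments": [
    [[-0.6,0.56,0,0,0,0,0],[-0.6,0.56,0,0,0,0,0],[-0.6,0.56,0,0,0,0,0],[-0.6,0.56,0,0,0,0,0],[-0.6,0.56,0,0,0,0,0]]
  ]
}}

```text
time: 7.23
tool_pos: [0.5522, -0.1561, 0.2337]
tcp_rot: [-0.168, 3.137, 0.0]
wrist_force: [0.6, -0.3, 0.7]
width: 0.499
grip_force: 0.0
```

Emit:
{"fn": "jog_arm", "kwargs": {
  "increments": [
    [[-0.6,0.56,0,0,0,0,0],[-0.6,0.56,0,0,0,0,0],[-0.55,0.52,0,0,0,0,0],[0,0,0,0,0,0,0],[0,0,0,0,0,0,0]]
  ]
}}

```text
time: 7.65
tool_pos: [0.599, -0.1017, 0.2335]
tcp_rot: [0.172, -3.136, -0.0]
wrist_force: [-0.3, -0.7, -0.4]
width: 0.5
grip_force: 0.0
```

Emit:
{"fn": "jog_arm", "kwargs": {
  "increments": [
    [[0,-0.03,0.9,0,0,0,0],[0,0,0.9,0,0,0,0],[0,0,0.9,0,0,0,0],[0,0,0.8,0,0,0,0],[0,0,0.52,0,0,0,0]]
  ]
}}

```text
time: 8.07
tool_pos: [0.5962, -0.1042, 0.1102]
tcp_rot: [0.167, -3.133, -0.001]
wrist_force: [-0.3, -0.3, 0.2]
width: 0.499
grip_force: 0.0
```

Emit:
{"fn": "jog_arm", "kwargs": {
  "increments": [
    [[0,0,0,0,0,0,0],[0,0,0,0,0,0,-1],[0,0,0,0,0,0,-1],[0,0,0,0,0,0,-1],[0,0,0,0,0,0,-1]]
  ]
}}

```text
time: 8.48
tool_pos: [0.5999, -0.104, 0.115]
tcp_rot: [-0.168, 3.134, -0.001]
wrist_force: [0.6, 0.7, -0.4]
width: 0.217
grip_force: 43.3
```

Emit:
{"fn": "jog_arm", "kwargs": {
  "increments": [
    [[0,0,-0.4,0,0,0,-1],[0,0,-0.8,0,0,0,-1],[0,0,-0.9,0,0,0,-1],[0,0,-0.9,0,0,0,-1],[0,0,-0.9,0,0,0,-1]]
  ]
}}

```text
time: 8.9
tool_pos: [0.5988, -0.1035, 0.233]
tcp_rot: [-0.169, 3.136, -0.001]
wrist_force: [1.1, 0.6, -0.1]
width: 0.225
grip_force: 43.4
```

Emit:
{"fn": "jog_arm", "kwargs": {
  "increments": [
    [[0.56,-0.77,0,0,0,0,-1],[0.56,-0.77,0,0,0,0,-1],[0.56,-0.77,0,0,0,0,-1],[0.56,-0.77,0,0,0,0,-1],[0.56,-0.77,0,0,0,0,-1]]
  ]
}}

```text
time: 9.32
tool_pos: [0.5272, -0.2284, 0.2322]
tcp_rot: [-0.17, 3.135, -0.002]
wrist_force: [0.4, -0.2, -0.1]
width: 0.221
grip_force: 43.4
```

Emit:
{"fn": "jog_arm", "kwargs": {
  "increments": [
    [[0.56,-0.77,0,0,0,0,-1],[0.56,-0.77,0,0,0,0,-1],[0.56,-0.77,0,0,0,0,-1],[0.56,-0.77,0,0,0,0,-1],[0.56,-0.77,0,0,0,0,-1]]
  ]
}}

```text
time: 9.73
tool_pos: [0.4559, -0.3525, 0.2321]
tcp_rot: [-0.169, 3.135, -0.002]
wrist_force: [0.5, -0.4, -0.7]
width: 0.222
grip_force: 43.4
```

Emit:
{"fn": "jog_arm", "kwargs": {
  "increments": [
    [[0,0,0,0,0,0,-1],[0,0,0.9,0,0,0,-1],[0,0,0.9,0,0,0,-1],[0,0,0.9,0,0,0,-1],[0,0,0.9,0,0,0,-1]]
  ]
}}

```text
time: 10.15
tool_pos: [0.4572, -0.3515, 0.1229]
tcp_rot: [-0.168, 3.135, -0.003]
wrist_force: [0.0, 0.3, -1.0]
width: 0.218
grip_force: 43.4
```

Emit:
{"fn": "jog_arm", "kwargs": {
  "increments": [
    [[0,0,0.7,0,0,0,-1],[0,0,0.5,0,0,0,-1],[0,0,0,0,0,0,-1],[0,0,0,0,0,0,0],[0,0,0,0,0,0,0]]
  ]
}}

```text
time: 10.57
tool_pos: [0.4572, -0.3515, 0.0874]
tcp_rot: [-0.169, 3.136, -0.002]
wrist_force: [0.4, 0.5, 1.1]
width: 0.487
grip_force: 0.0
```

Emit:
{"fn": "jog_arm", "kwargs": {
  "increments": [
    [[0,0,0,0,0,0,0],[0,0,-0.6,0,0,0,0],[0,0,-0.9,0,0,0,0],[0,0,-0.9,0,0,0,0],[0,0,-0.9,0,0,0,0]]
  ]
}}

```text
time: 10.98
tool_pos: [0.4564, -0.3512, 0.1871]
tcp_rot: [-0.169, 3.137, -0.001]
wrist_force: [0.9, -0.2, -0.6]
width: 0.501
grip_force: 0.0
```

Emit:
{"fn": "jog_arm", "kwargs": {
  "increments": [
    [[0,0,-0.9,0,0,0,0],[0,0,-0.9,0,0,0,0],[-0.06,0.95,-0.3,0,0,0,0],[-0.05,0.95,0,0,0,0,0],[-0.05,0.95,0,0,0,0,0]]
  ]
}}

```text
time: 11.4
tool_pos: [0.4527, -0.2656, 0.251]
tcp_rot: [-0.166, 3.133, -0.004]
wrist_force: [-0.5, 1.2, 0.4]
width: 0.501
grip_force: 0.0
```

Emit:
{"fn": "jog_arm", "kwargs": {
  "increments": [
    [[-0.05,0.95,0,0,0,0,0],[-0.05,0.95,0,0,0,0,0],[-0.05,0.95,0,0,0,0,0],[-0.05,0.95,0,0,0,0,0],[-0.05,0.95,0,0,0,0,0]]
  ]
}}

```text
time: 11.82
tool_pos: [0.4441, -0.1219, 0.2493]
tcp_rot: [-0.168, 3.135, -0.001]
wrist_force: [0.6, 0.6, 0.1]
width: 0.501
grip_force: 0.0
```

Emit:
{"fn": "jog_arm", "kwargs": {
  "increments": [
    [[-0.05,0.95,0,0,0,0,0],[-0.05,0.95,0,0,0,0,0],[-0.05,0.95,0,0,0,0,0],[-0.05,0.95,0,0,0,0,0],[-0.05,0.95,0,0,0,0,0]]
  ]
}}

```text
time: 12.23
tool_pos: [0.4362, 0.0206, 0.2493]
tcp_rot: [-0.168, 3.135, -0.0]
wrist_force: [0.4, 1.2, 0.3]
width: 0.498
grip_force: 0.0
```

Emit:
{"fn": "jog_arm", "kwargs": {
  "increments": [
    [[-0.05,0.95,0,0,0,0,0],[-0.05,0.95,0,0,0,0,0],[-0.05,0.95,0,0,0,0,0],[-0.05,0.95,0,0,0,0,0],[-0.05,0.95,0,0,0,0,0]]
  ]
}}

```text
time: 12.65
tool_pos: [0.4284, 0.1632, 0.2494]
tcp_rot: [-0.169, 3.135, 0.001]
wrist_force: [-0.1, -0.6, 0.1]
width: 0.501
grip_force: 0.0
```

Emit:
{"fn": "jog_arm", "kwargs": {
  "increments": [
    [[-0.05,0.95,0,0,0,0,0],[-0.05,0.95,0,0,0,0,0],[-0.05,0.95,0,0,0,0,0],[-0.05,0.95,0,0,0,0,0],[-0.05,0.95,0,0,0,0,0]]
  ]
}}

```text
time: 13.07
tool_pos: [0.4205, 0.3058, 0.2494]
tcp_rot: [-0.169, 3.135, 0.002]
wrist_force: [0.8, -0.7, 0.2]
width: 0.502
grip_force: 0.0
```

Emit:
{"fn": "jog_arm", "kwargs": {
  "increments": [
    [[0,0,0,0,0,1,0],[0,0,0,0,0,1,0],[0,0,0,0,0,1,0],[0,0,0,0,0,1,0],[0,0,0,0,0,1,0]]
  ]
}}

```text
time: 13.48
tool_pos: [0.4208, 0.3045, 0.2492]
tcp_rot: [0.656, 3.071, 0.002]
wrist_force: [-0.0, 0.3, 0.0]
width: 0.5
grip_force: 0.0
```

Emit:
{"fn": "jog_arm", "kwargs": {
  "increments": [
    [[0,0,0,0,0,1,0],[0,0,0,0,0,1,0],[0,0,0,0,0,1,0],[0,0,0,0,0,1,0],[0,0,0,0,0,1,0]]
  ]
}}

```text
time: 13.9
tool_pos: [0.4208, 0.3043, 0.2493]
tcp_rot: [1.429, 2.797, 0.002]
wrist_force: [0.7, 0.5, -0.9]
width: 0.501
grip_force: 0.0
```

Emit:
{"fn": "jog_arm", "kwargs": {
  "increments": [
    [[0,0,0,0,0,1,0],[0,0,0,0,0,1,0],[0,0,0,0,0,0.4,0],[0,0,0,0,0,0,0],[0,0,0,0,0,0,0]]
  ]
}}

```text
time: 14.32
tool_pos: [0.4209, 0.3043, 0.249]
tcp_rot: [1.76, 2.602, 0.002]
wrist_force: [0.4, -0.1, 0.3]
width: 0.504
grip_force: 0.0
```

```bash
python3 - <<'E'
from h import *
go(.4150,.371,.12)
p,X=look("wrist"); cv2.imwrite("pics/w2.png",p)
print("fins");rects(X,.062,.078,(.3,.6,.2,.5),60); print("bodies");rects(X,.03,.042,(.3,.6,.2,.5),60)
p,X=look("top"); print("tray");rects(X,.015,.035,(.37,.55,-.4,-.22),60); print("fins");rects(X,.062,.08,(.3,.6,.2,.5),60); print(np.round(read_state()["q"],2))
E
```

```text
units [2.14 0.64 4.3 ] tooly deg 21.8 pos [0.4209 0.3043 0.249 ]
fins
1268 px (344, 116) c [414.5 370.6] wh [16.1 43.9] ang 21.1 z 70.7
1291 px (459, 169) c [516.1 367. ] wh [43.7 16.9] ang 86.3 z 70.5
960 px (305, 227) c [419.4 274.8] wh [16. 44.] ang 17.1 z 70.7
856 px (411, 257) c [515.6 279.7] wh [16.4 44.4] ang 16.0 z 70.5
bodies
1203 px (339, 112) c [414.5 370.8] wh [32.2 55.7] ang 21.2 z 36.8
1421 px (436, 157) c [516.2 367. ] wh [56.2 40.1] ang 86.0 z 36.7
2034 px (307, 211) c [419.5 274.6] wh [48.1 56.5] ang 17.0 z 36.8
1644 px (401, 235) c [515.7 279.8] wh [56.1 56.2] ang 16.1 z 36.7
tray
162 px (416, 227) c [ 460.1 -227.4] wh [179.    2.6] ang 0.1 z 26.2
330 px (468, 224) c [ 456.6 -349.6] wh [79.5 22.5] ang 5.0 z 25.2
323 px (433, 226) c [ 456.  -267.9] wh [79.9 20.6] ang 6.1 z 25.3
fins
147 px (194, 211) c [515.3 279.5] wh [17.1 43.4] ang 16.6 z 69.3
122 px (157, 213) c [516.2 365.2] wh [42.3 17. ] ang 85.6 z 69.1
149 px (196, 254) c [419.1 274.6] wh [16.3 43.8] ang 17.6 z 69.3
[0.58 0.01 2.   0.   1.13 0.2 ]
```

Emit:
{"fn": "jog_arm", "kwargs": {
  "increments": [
    [[0.7,0.21,0,0,0,0.1,0],[0.7,0.21,0,0,0,0,0],[0.7,0.21,0,0,0,0,0],[0,0,0.3,0,0,0,0],[0,0,0.8,0,0,0,0]]
  ],
  "force": 60
}}

```text
time: 14.83
tool_pos: [0.4175, 0.3725, 0.2187]
tcp_rot: [1.771, 2.592, 0.012]
wrist_force: [0.7, -0.2, 0.1]
width: 0.503
grip_force: 0.0
```

Emit:
{"fn": "jog_arm", "kwargs": {
  "increments": [
    [[0,0,0.8,0,0,0,0],[0,0,0.8,0,0,0,0],[0,0,0.8,0,0,0,0],[0,0,0.5,0,0,0,0],[0,0,0.4,0,0,0,0]]
  ]
}}

```text
time: 15.25
tool_pos: [0.4145, 0.3686, 0.1138]
tcp_rot: [-1.775, -2.591, 0.005]
wrist_force: [-0.0, -0.0, 0.5]
width: 0.503
grip_force: 0.0
```

Emit:
{"fn": "jog_arm", "kwargs": {
  "increments": [
    [[0,0,0,0,0,0,0],[0,0,0,0,0,0,0],[0,0,0,0,0,0,-1],[0,0,0,0,0,0,-1],[0,0,0,0,0,0,-1]]
  ]
}}

```text
time: 15.67
tool_pos: [0.4163, 0.3704, 0.1176]
tcp_rot: [1.775, 2.591, 0.004]
wrist_force: [-0.3, -0.3, 1.5]
width: 0.176
grip_force: 61.4
```

Emit:
{"fn": "jog_arm", "kwargs": {
  "increments": [
    [[0,0,0,0,0,0,-1],[0,0,0,0,0,0,-1],[0,0,0,0,0,0,-1],[0,0,0,0,0,0,-1],[0,0,0,0,0,0,-1]]
  ]
}}

```text
time: 16.08
tool_pos: [0.4163, 0.3704, 0.1176]
tcp_rot: [1.775, 2.591, 0.004]
wrist_force: [-1.1, -0.9, 5.1]
width: 0.172
grip_force: 61.9
```

Emit:
{"fn": "jog_arm", "kwargs": {
  "increments": [
    [[0,0,-0.3,0,0,0,-1],[0,0,-0.6,0,0,0,-1],[0,0,-0.9,0,0,0,-1],[0,0,-0.9,0,0,0,-1],[0,0,-0.9,0,0,0,-1]]
  ]
}}

```text
time: 16.5
tool_pos: [0.4148, 0.3692, 0.2246]
tcp_rot: [-1.776, -2.591, 0.003]
wrist_force: [0.4, -0.3, -2.3]
width: 0.175
grip_force: 60.8
```

Emit:
{"fn": "jog_arm", "kwargs": {
  "increments": [
    [[0,0,-0.9,0,0,-0.9,-1],[0,0,0,0,0,-0.9,-1],[0,0,0,0,0,-0.9,-1],[0,0,0,0,0,-0.9,-1],[0,0,0,0,0,-0.9,-1]]
  ]
}}

```text
time: 16.92
tool_pos: [0.415, 0.3694, 0.2512]
tcp_rot: [-1.115, -2.937, 0.001]
wrist_force: [0.0, -0.2, -1.7]
width: 0.172
grip_force: 60.9
```

Emit:
{"fn": "jog_arm", "kwargs": {
  "increments": [
    [[0,0,0,0,0,-0.9,-1],[0,0,0,0,0,-0.9,-1],[0,0,0,0,0,-0.9,-1],[0,0,0,0,0,-0.9,-1],[0,0,0,0,0,-0.9,-1]]
  ]
}}

```text
time: 17.33
tool_pos: [0.4149, 0.3694, 0.2508]
tcp_rot: [-0.398, -3.115, 0.001]
wrist_force: [0.4, -0.1, -1.6]
width: 0.172
grip_force: 60.9
```

Emit:
{"fn": "jog_arm", "kwargs": {
  "increments": [
    [[0,0,0,0,0,-0.9,-1],[0,0,0,0,0,-0.9,-1],[0,0,0,0,0,-0.9,-1],[0,0,0,0,0,-0.75,-1],[0,0,0,0,0,0,-1]]
  ]
}}

```text
time: 17.75
tool_pos: [0.415, 0.3694, 0.2508]
tcp_rot: [0.163, -3.136, 0.001]
wrist_force: [-0.5, 0.1, -1.7]
width: 0.17
grip_force: 60.9
```

Emit:
{"fn": "jog_arm", "kwargs": {
  "increments": [
    [[-0.44,-0.92,0,0,0,0,-1],[-0.44,-0.92,0,0,0,0,-1],[-0.44,-0.92,0,0,0,0,-1],[-0.44,-0.92,0,0,0,0,-1],[-0.44,-0.92,0,0,0,0,-1]]
  ]
}}

```text
time: 18.17
tool_pos: [0.4953, 0.2379, 0.251]
tcp_rot: [0.157, -3.137, 0.0]
wrist_force: [0.4, 0.6, -1.5]
width: 0.173
grip_force: 60.8
```

Emit:
{"fn": "jog_arm", "kwargs": {
  "increments": [
    [[-0.44,-0.92,0,0,0,0,-1],[-0.44,-0.92,0,0,0,0,-1],[-0.44,-0.92,0,0,0,0,-1],[-0.44,-0.92,0,0,0,0,-1],[-0.44,-0.92,0,0,0,0,-1]]
  ]
}}

```text
time: 18.58
tool_pos: [0.5751, 0.1072, 0.251]
tcp_rot: [0.156, -3.137, -0.0]
wrist_force: [0.5, 0.8, -2.0]
width: 0.174
grip_force: 60.8
```

Emit:
{"fn": "jog_arm", "kwargs": {
  "increments": [
    [[0,0,0,0,0,0,-1],[0,0,0,0,0,0,-1],[0,0,0,0,0,0,-1],[0,0,0,0,0,0,-1],[0,0,0,0,0,0,-1]]
  ]
}}

```text
time: 19.0
tool_pos: [0.5742, 0.1097, 0.251]
tcp_rot: [0.162, -3.137, -0.0]
wrist_force: [0.5, -0.5, -2.3]
width: 0.176
grip_force: 60.9
```

```bash
cat >> h.py <<'E'
A=np.deg2rad(6.25);ex=np.array([np.cos(A),np.sin(A)]);ey=np.array([-ex[1],ex[0]])
def gap(X,o=np.array([.5891,-.0020])):
    q=X[...,:2]-o; jx,jy,z=q@ex,q@ey,X[...,2]
    f=lambda m,v:np.round(np.nanpercentile(v[m]*1000,[1,5,50,95,99]),1)
    for x0,x1 in((-.04,-.03),(-.02,-.01),(.01,.02),(.03,.04)):
        k=(jx>x0)&(jx<x1)&(jy>0)
        print(x0,"board y",f(k&(jy<.105)&(abs(z-.0365)<.004),jy)[3:],"bed y",f(k&(jy<.14)&(abs(z-.0125)<.004),jy)[[0,1,3,4]],"tail y",f(k&(jy>.12)&(jy<.16)&(abs(z-.0365)<.004),jy)[:2])
E
python3 - <<'E'
from h import *
go(.5769,.1093,.1256)
p,X=look("wrist"); cv2.imwrite("pics/w3.png",p); gap(X)
print("rails");rects(X,.041,.048,(.45,.75,-.2,.2),300)
p,X=look("top");gap(X)
E
```

```text
units [-0.09 -0.02  4.18] tooly deg 95.9 pos [0.5742 0.1097 0.251 ]
-0.04 board y [89.1 92.7] bed y [ 93.9  95.7 128.5 129.4] tail y [129.9 130.8]
-0.02 board y [89.4 93. ] bed y [ 94.1  95.4 128.6 129.6] tail y [130.2 131.1]
  return np.nanmean(a, axis, out=out, keepdims=keepdims)
Traceback (most recent call last):
  File "h.py", line 31, in gap
    print(x0,"board y",f(k&(jy<.105)&(abs(z-.0365)<.004),jy)[3:],"bed y",f(k&(jy<.14)&(abs(z-.0125)<.004),jy)[[0,1,3,4]],"tail y",f(k&(jy>.12)&(jy<.16)&(abs(z-.0365)<.004),jy)[:2])
                                                                         ~~~~~~~~~~~~~~~~~~~~~~~~~~~~~~~~~~~~^^^^^^^^^^^
IndexError: invalid index to scalar variable.
```

View pics/w3.png

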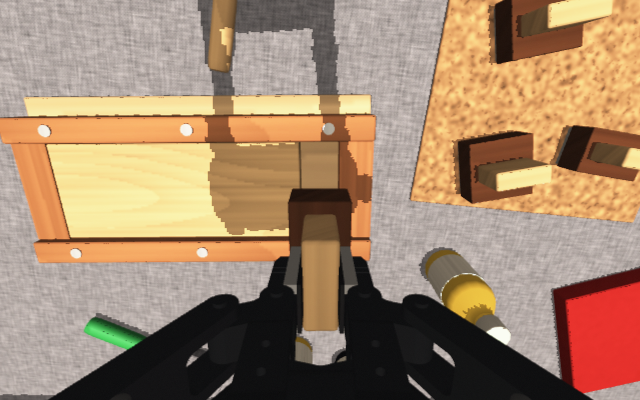

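```bash
python3 - <<'E'
from h import *
go(.5769,.1090,.1256)
p,X=look("wrist")
q=X[...,:2]-[.5891,-.0020]; jx,jy,z=q@ex,q@ey,X[...,2]
for lo,hi in((.138,.15),(.15,.166),(.166,.174),(.198,.21)):
    k=(z>lo)&(z<hi)&(abs(jy-.112)<.03)&(jx>-.04)&(jx<.04); print(lo,k.sum(),np.round(np.percentile(jy[k]*1000,[1,3,50,97,99]),1),np.round(np.percentile(jx[k]*1000,[2,98]),1))
p,X=look("top");rects(X,.062,.08,(.3,.6,.2,.5),60);
E
```

```text
units [-0.08 -0.03  4.18] tooly deg 95.9 pos [0.5743 0.1096 0.251 ]
0.138 115 [ 96.5  97.2 114.9 126.6 127.1] [-32.  -31.3]
0.15 489 [ 96.6  97.3 112.1 126.8 127.4] [-32.  -31.3]
0.166 1863 [ 96.2  96.6 111.6 127.2 127.6] [-31.8  -8.5]
0.198 4455 [ 92.3  94.8 112.2 129.6 132. ] [-25.6  16. ]
159 px (155, 213) c [516.5 367.2] wh [45.6 17.1] ang 86.5 z 69.2
74 px (191, 255) c [416.1 284.2] wh [15.3 23.1] ang 15.6 z 69.8
```

Emit:
{"fn": "jog_arm", "kwargs": {
  "increments": [
    [[-0.1,-0.02,0.5,0,0,-0.06,-1],[0,0,0.7,0,0,0,-1],[0,0,0.8,0,0,0,-1],[0,0,0.7,0,0,0,-1],[0,0,0.4,0,0,0,-1]]
  ]
}}

```text
time: 19.57
tool_pos: [0.5763, 0.1087, 0.1554]
tcp_rot: [0.171, -3.133, 0.0]
wrist_force: [-0.1, -0.1, -2.7]
width: 0.174
grip_force: 60.8
```

Emit:
{"fn": "jog_arm", "kwargs": {
  "increments": [
    [[0,0,0.1,0,0,0,-1],[0,0,0,0,0,0,-1],[0,0,0,0,0,0,-1],[0,0,0,0,0,0,-1],[0,0,0,0,0,0,-1]]
  ]
}}

```text
time: 19.98
tool_pos: [0.5791, 0.1086, 0.1569]
tcp_rot: [-0.17, 3.134, 0.0]
wrist_force: [0.2, 0.5, -1.1]
width: 0.174
grip_force: 60.9
```

Emit:
{"fn": "jog_arm", "kwargs": {
  "increments": [
    [[0,0,0.1,0,0,0,-1],[0,0,0.1,0,0,0,-1],[0,0,0.1,0,0,0,-1],[0,0,0,0,0,0,-1],[0,0,0,0,0,0,-1]]
  ]
}}

```text
time: 20.4
tool_pos: [0.5776, 0.1083, 0.1456]
tcp_rot: [0.17, -3.136, 0.0]
wrist_force: [0.4, -0.3, -2.9]
width: 0.173
grip_force: 60.9
```

Emit:
{"fn": "jog_arm", "kwargs": {
  "increments": [
    [[0,0.03,0.1,0,0,0,-1],[0,0,0.1,0,0,0,-1],[0,0,0,0,0,0,-1],[0,0,0,0,0,0,-1],[0,0,0,0,0,0,-1]]
  ]
}}

```text
time: 20.82
tool_pos: [0.5778, 0.1093, 0.14]
tcp_rot: [0.17, -3.137, 0.0]
wrist_force: [-0.1, 0.4, -2.5]
width: 0.174
grip_force: 60.9
```

Emit:
{"fn": "jog_arm", "kwargs": {
  "increments": [
    [[0,0,0.1,0,0,0,-1],[0,0,0.1,0,0,0,-1],[0,0,0,0,0,0,-1],[0,0,0,0,0,0,-1],[0,0,0,0,0,0,-1]]
  ]
}}

```text
time: 21.23
tool_pos: [0.5778, 0.1092, 0.134]
tcp_rot: [0.17, -3.137, 0.0]
wrist_force: [0.6, -1.1, -2.0]
width: 0.172
grip_force: 60.9
```

Going in freely. Down to the bed (TCP ≈ 0.1256), then release.

Emit:
{"fn": "jog_arm", "kwargs": {
  "increments": [
    [[0,0,0.1,0,0,0,-1],[0,0,0.1,0,0,0,-1],[0,0,0.06,0,0,0,-1],[0,0,0,0,0,0,-1],[0,0,0,0,0,0,-1]]
  ]
}}

```text
time: 21.65
tool_pos: [0.5778, 0.1092, 0.1261]
tcp_rot: [0.17, -3.137, 0.0]
wrist_force: [-0.1, -0.4, -2.1]
width: 0.176
grip_force: 60.8
```

Emit:
{"fn": "jog_arm", "kwargs": {
  "increments": [
    [[0,0,0.03,0,0,0,-1],[0,0,0,0,0,0,-1],[0,0,0,0,0,0,-1],[0,0,0,0,0,0,-1],[0,0,0,0,0,0,-1]]
  ]
}}

```text
time: 22.07
tool_pos: [0.578, 0.1093, 0.1257]
tcp_rot: [-0.17, 3.137, -0.0]
wrist_force: [-1.5, -0.8, 1.5]
width: 0.175
grip_force: 61.1
```

Emit:
{"fn": "jog_arm", "kwargs": {
  "increments": [
    [[0,0,0,0,0,0,-0.2],[0,0,0,0,0,0,-0.2],[0,0,0,0,0,0,-0.2],[0,0,0,0,0,0,-0.2],[0,0,-0.3,0,0,0,-0.2]]
  ]
}}

```text
time: 22.48
tool_pos: [0.5765, 0.1091, 0.1328]
tcp_rot: [0.17, -3.133, 0.001]
wrist_force: [-0.1, 0.2, -0.4]
width: 0.402
grip_force: 0.0
```

Emit:
{"fn": "jog_arm", "kwargs": {
  "increments": [
    [[0,0,-0.7,0,0,0,0],[0,0,-0.9,0,0,0,0],[0,0,-0.9,0,0,0,0],[0,0,-0.9,0,0,0,0],[0,0,-0.9,0,0,0,0]]
  ]
}}

```text
time: 22.9
tool_pos: [0.5777, 0.1092, 0.2654]
tcp_rot: [-0.17, 3.136, 0.0]
wrist_force: [0.5, -0.2, -0.7]
width: 0.498
grip_force: 0.0
```

Emit:
{"fn": "jog_arm", "kwargs": {
  "increments": [
    [[0,-0.9,0,0,0,0,0],[0,-0.9,0,0,0,0,0],[0,-0.9,0,0,0,0,0],[0,0,0,0,0,0,0],[0,0,0,0,0,0,0]]
  ]
}}

```text
time: 23.32
tool_pos: [0.5868, 0.0276, 0.2642]
tcp_rot: [-0.166, 3.136, 0.0]
wrist_force: [-0.2, -0.7, 0.2]
width: 0.498
grip_force: 0.0
```

```bash
python3 - <<'E'
from h import *
p,X=look("wrist"); cv2.imwrite("pics/w4.png",p)
print("spacer fin/body");rects(X,.072,.085,(.5,.65,.07,.15),30)
q=X[...,:2]-[.5891,-.0020]; jx,jy,z=q@ex,q@ey,X[...,2]
for c in np.arange(80,140,2): 
    k=(abs(jx+.01)<.015)&(abs(jy*1000-c)<1); print(c,np.round(np.nanmedian(z[k])*1000) if k.sum() else None,end="; ")
p,X=look("scene"); print("scene");rects(X,.062,.085,(.3,.65,.05,.5),60);rects(X,.03,.042,(.3,.58,.2,.5),60)
print("stand");rects(X,.054,.064,(.58,.7,-.32,-.2),60);rects(X,.08,.15,(.58,.7,-.32,-.2),60)
E
```

```text
spacer fin/body
1055 px (417, 193) c [576.6 108.4] wh [43.8 16.7] ang 6.0 z 78.6
80 267.0; 82 265.0; 84 267.0; 86 268.0; 88 271.0; 90 273.0; 92 275.0; 94 36.0; 96 41.0; 98 45.0; 100 45.0; 102 45.0; 104 66.0; 106 79.0; 108 79.0; 110 79.0; 112 78.0; 114 79.0; 116 79.0; 118 78.0; 120 45.0; 122 45.0; 124 45.0; 126 45.0; 128 44.0; 130 37.0; 132 37.0; 134 37.0; 136 37.0; 138 37.0; scene
144 px (442, 176) c [421.  274.5] wh [18.5 43. ] ang 16.1 z 69.6
174 px (491, 213) c [518.6 367.1] wh [44.5 18. ] ang 84.4 z 69.4
170 px (446, 219) c [541.5 271.1] wh [17.9 44.7] ang 17.3 z 69.3
189 px (369, 229) c [578.4 109. ] wh [46.2 16.2] ang 6.3 z 77.4
265 px (438, 189) c [420.8 274.3] wh [51.8 56.6] ang 18.0 z 36.4
256 px (485, 225) c [518.9 367.1] wh [56.5 42.2] ang 84.6 z 36.0
366 px (442, 232) c [541.5 270.5] wh [58.8 55.8] ang 15.7 z 36.1
stand
569 px (188, 252) c [ 643.7 -255.4] wh [58.1 57.9] ang 78.3 z 59.7
238 px (181, 235) c [ 645.1 -255.2] wh [17.2 16.7] ang 65.2 z 120.1
```

View pics/w4.png

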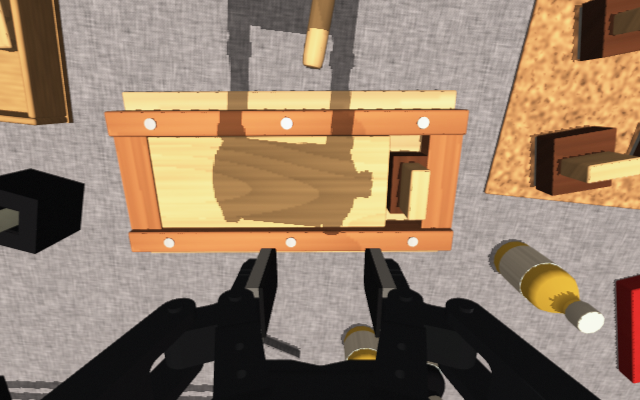

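Emit:
{"fn": "jog_arm", "kwargs": {
  "increments": [
    [[-0.09,-0.96,0,0,0,0,0],[-0.09,-0.96,0,0,0,0,0],[-0.09,-0.96,0,0,0,0,0],[-0.09,-0.96,0,0,0,0,0],[-0.09,-0.96,0,0,0,0,0]]
  ]
}}

```text
time: 23.83
tool_pos: [0.616, -0.1127, 0.2635]
tcp_rot: [-0.173, 3.137, 0.001]
wrist_force: [-0.2, -0.3, 0.2]
width: 0.5
grip_force: 0.0
```

Emit:
{"fn": "jog_arm", "kwargs": {
  "increments": [
    [[-0.09,-0.96,0,0,0,0,0],[-0.09,-0.96,0,0,0,0,0],[0,0,0,0,0,0,0],[0,0,0,0,0,0,0],[0,0,0,0,0,0,0]]
  ]
}}

```text
time: 24.25
tool_pos: [0.6272, -0.1685, 0.2631]
tcp_rot: [0.171, -3.136, -0.002]
wrist_force: [0.7, -0.3, -0.2]
width: 0.501
grip_force: 0.0
```

```bash
python3 - <<'E'
from h import *
go(.6432,-.2552,.150)
p,X=look("wrist"); cv2.imwrite("pics/w5.png",p)
B=(.58,.72,-.33,-.19)
for lo,hi in((.054,.064),(.065,.1),(.1,.13),(.137,.15)): print(lo);rects(X,lo,hi,B,30)
E
```

```text
units [-0.22 -2.94  3.77] tooly deg 96.2 pos [ 0.6272 -0.1685  0.2631]
0.054
2998 px (224, 193) c [ 643.2 -256.5] wh [56.5 57. ] ang 78.4 z 60.7
0.065
382 px (217, 201) c [ 639.7 -253.6] wh [17.9  9.5] ang 50.0 z 83.9
0.1
484 px (203, 214) c [ 639.6 -253.9] wh [18.   9.7] ang 52.4 z 116.2
0.137
596 px (184, 233) c [ 643.2 -256.4] wh [17.3 17.8] ang 52.1 z 140.7
```

View pics/w5.png

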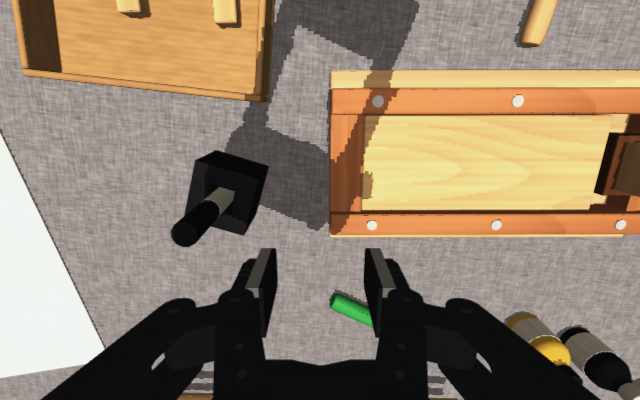

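Emit:
{"fn": "jog_arm", "kwargs": {
  "increments": [
    [[-0.05,-0.74,0,0,0,0,0],[-0.05,-0.74,0,0,0,0,0],[-0.05,-0.74,0,0,0,0,0],[-0.06,-0.75,0,0,0,0,0],[0,0,0,0,0,0,0]]
  ]
}}

```text
time: 24.72
tool_pos: [0.6437, -0.2593, 0.2635]
tcp_rot: [-0.17, 3.136, -0.003]
wrist_force: [0.6, -0.4, 0.1]
width: 0.496
grip_force: 0.0
```

Emit:
{"fn": "jog_arm", "kwargs": {
  "increments": [
    [[0,0,0.5,0,0,0,0],[0,0,0.5,0,0,0,0],[0,0,0,0,0,0,0],[0,0,0,0,0,0,0],[0,0,0,0,0,0,0]]
  ]
}}

```text
time: 25.13
tool_pos: [0.6434, -0.2563, 0.234]
tcp_rot: [-0.172, 3.137, 0.0]
wrist_force: [-0.7, 1.0, 0.1]
width: 0.498
grip_force: 0.0
```

```bash
python3 - <<'E'
from h import *
go(.6432,-.2562,.150)
E
```

```text
units [0.01 0.01 2.8 ] tooly deg 96.3 pos [ 0.6434 -0.2563  0.234 ]
```

Emit:
{"fn": "jog_arm", "kwargs": {
  "increments": [
    [[0,0,0.6,0,0,0,0],[0,0,0.6,0,0,0,0],[0,0,0.6,0,0,0,0],[0,0,0.6,0,0,0,0],[0,0,0.4,0,0,0,0]]
  ],
  "force": 50
}}

```text
time: 25.55
tool_pos: [0.6432, -0.2569, 0.149]
tcp_rot: [-0.171, 3.137, 0.0]
wrist_force: [-0.0, 0.4, 0.3]
width: 0.504
grip_force: 0.0
```

Emit:
{"fn": "jog_arm", "kwargs": {
  "increments": [
    [[0,0,0,0,0,0,0],[0,0,0,0,0,0,0],[0,0,0,0,0,0,-1],[0,0,0,0,0,0,-1],[0,0,0,0,0,0,-1]]
  ]
}}

```text
time: 25.97
tool_pos: [0.6442, -0.2579, 0.1515]
tcp_rot: [-0.17, 3.134, -0.002]
wrist_force: [-0.4, 0.8, 2.3]
width: 0.199
grip_force: 48.6
```

Emit:
{"fn": "jog_arm", "kwargs": {
  "increments": [
    [[0,0,0,0,0,0,-1],[0,0,0,0,0,0,-1],[0,0,0,0,0,0,-1],[0,0,0,0,0,0,-1],[0,0,0,0,0,0,-1]]
  ]
}}

```text
time: 26.38
tool_pos: [0.6443, -0.2579, 0.1514]
tcp_rot: [-0.17, 3.134, -0.002]
wrist_force: [-0.3, 1.1, 5.7]
width: 0.194
grip_force: 48.7
```

Emit:
{"fn": "jog_arm", "kwargs": {
  "increments": [
    [[0,0,-0.3,0,0,0,-1],[0,0,-0.6,0,0,0,-1],[0,0,-0.7,0,0,0,-1],[0,0,-0.7,0,0,0,-1],[0,0,-0.7,0,0,0,-1]]
  ]
}}

```text
time: 26.8
tool_pos: [0.6427, -0.2575, 0.2401]
tcp_rot: [0.17, -3.136, -0.001]
wrist_force: [0.2, 0.0, -1.3]
width: 0.197
grip_force: 49.1
```

Emit:
{"fn": "jog_arm", "kwargs": {
  "increments": [
    [[0.42,1,0,0,0,0,-1],[0.42,1,0,0,0,0,-1],[0.42,1,0,0,0,0,-1],[0.42,1,0,0,0,0,-1],[0.44,1,0,0,0,0,-1]]
  ]
}}

```text
time: 27.22
tool_pos: [0.5625, -0.1143, 0.2395]
tcp_rot: [0.169, -3.137, -0.0]
wrist_force: [0.1, 0.4, -0.1]
width: 0.198
grip_force: 49.2
```

Emit:
{"fn": "jog_arm", "kwargs": {
  "increments": [
    [[0,0,0,0,0,0,-1],[0,0,0,0,0,0,-1],[0,0,0,0,0,0,-1],[0,0,0,0,0,0,-1],[0,0,0,0,0,0,-1]]
  ]
}}

```text
time: 27.63
tool_pos: [0.5643, -0.1163, 0.2396]
tcp_rot: [-0.169, 3.137, -0.001]
wrist_force: [0.5, 0.0, -0.5]
width: 0.203
grip_force: 49.2
```

```bash
cat > m.py <<'E'
from h import *
s=read_state(); p0=s["tool_pos"]; o=np.array([.5891,-.0020]); t=p0[:2]-o; print("tcp jig",(t@ex*1000).round(1),(t@ey*1000).round(1),"z",p0[2].round(4),s["grip_force"])
for n in("wrist","scene","top"):
    p,X=look(n); cv2.imwrite(f"pics/{n}{int(s['time']*10)}.png",p); q=X[...,:2]-o; jx,jy,z=q@ex-t@ex,q@ey-t@ey,X[...,2]-p0[2]
    print(n)
    for lo in(-.145,-.135,-.12,-.1,-.085):
        k=(z>lo)&(z<lo+.013)&(abs(jx)<.03)&(abs(jy)<.03)&(X[...,2]>.05)
        if k.sum()>3: print(lo,k.sum(),"jx",np.round(np.percentile(jx[k]*1000,[5,50,95]),1),"jy",np.round(np.percentile(jy[k]*1000,[5,50,95]),1),"zmin",(z[k].min()*1000).round(1))
E
python3 m.py; python3 -c "
from h import *
go(.5648,-.1153,.185)"
```

```text
tcp jig -37.1 -110.9 z 0.2396 49.21689849346876
wrist
-0.145 19 jx [-9.6 -8.2 -5.2] jy [-7.5 -1.4  6.1] zmin -134.1
-0.135 147 jx [-9.6 -8.2 -3.9] jy [-7.8 -0.1  7.8] zmin -134.1
-0.12 194 jx [-9.6 -8.3 -3.8] jy [-7.8 -0.1  7.5] zmin -119.9
-0.1 263 jx [-9.6 -8.3 -3.9] jy [-7.8 -0.1  7.6] zmin -100.0
-0.085 340 jx [-9.6 -8.4 -3.9] jy [-8.  -0.2  7.3] zmin -84.9
scene
-0.145 12 jx [1.2 4.9 8.4] jy [-2.9  3.7  8.9] zmin -143.7
-0.135 34 jx [1.3 7.6 9.3] jy [-5.   3.5  9.1] zmin -135.0
-0.12 38 jx [0.5 7.1 8.8] jy [-6.5  2.   9. ] zmin -119.9
-0.1 37 jx [1.9 7.  9.3] jy [-6.6  2.3  9. ] zmin -99.3
-0.085 38 jx [4.  7.  8.9] jy [-7.1  0.3  7.8] zmin -84.6
top
units [-0.03  0.02  1.81] tooly deg 96.2 pos [ 0.564  -0.1161  0.2393]
```

Emit:
{"fn": "jog_arm", "kwargs": {
  "increments": [
    [[-0.02,0.02,0.5,0,0,0,-1],[0,0,0.5,0,0,0,-1],[0,0,0.4,0,0,0,-1],[0,0,0.2,0,0,0,-1],[0,0,0.1,0,0,0,-1]]
  ]
}}

```text
time: 28.2
tool_pos: [0.5634, -0.1147, 0.1867]
tcp_rot: [0.17, -3.134, -0.001]
wrist_force: [-0.1, 0.7, 0.1]
width: 0.196
grip_force: 49.2
```

Emit:
{"fn": "jog_arm", "kwargs": {
  "increments": [
    [[0,0,0.05,0,0,0,-1],[0,0,0.03,0,0,0,-1],[0,0,0,0,0,0,-1],[0,0,0,0,0,0,-1],[0,0,0,0,0,0,-1]]
  ]
}}

```text
time: 28.62
tool_pos: [0.5647, -0.1147, 0.1868]
tcp_rot: [-0.17, 3.136, -0.001]
wrist_force: [0.3, 0.5, -0.6]
width: 0.196
grip_force: 49.2
```

```bash
python3 -c "
from h import *
s=read_state();t=s['tool_pos'][:2]-[.5891,-.0020];print((t@ex*1000).round(1),(t@ey*1000).round(1),s['tool_pos'],s['wrist_force'].round(1)); go(.5648,-.1153,.185)"
```

```text
-36.6 -109.4 [ 0.56465208 -0.11470697  0.18675239] [ 0.3  0.5 -0.6]
units [-0.   -0.02  0.06] tooly deg 96.2 pos [ 0.5647 -0.1147  0.1868]
```

Emit:
{"fn": "jog_arm", "kwargs": {
  "increments": [
    [[0,0,0.06,0,0,0,-1],[0,0,0,0,0,0,-1],[0,0,0,0,0,0,-1],[0,0,0,0,0,0,-1],[0,0,0,0,0,0,-1]]
  ]
}}

```text
time: 29.03
tool_pos: [0.5642, -0.1146, 0.1842]
tcp_rot: [-0.17, 3.137, -0.0]
wrist_force: [-0.1, -0.2, -0.1]
width: 0.198
grip_force: 49.2
```

Emit:
{"fn": "jog_arm", "kwargs": {
  "increments": [
    [[0,0.15,0,0,0,0,-1],[0,0.15,0,0,0,0,-1],[0,0.15,0,0,0,0,-1],[0,0.15,0,0,0,0,-1],[0,0.15,0,0,0,0,-1]]
  ]
}}

```text
time: 29.45
tool_pos: [0.5617, -0.0916, 0.1842]
tcp_rot: [0.171, -3.137, -0.0]
wrist_force: [-0.5, 0.3, -0.4]
width: 0.2
grip_force: 49.2
```

Emit:
{"fn": "jog_arm", "kwargs": {
  "increments": [
    [[0,0.15,0,0,0,0,-1],[0,0.15,0,0,0,0,-1],[0,0.15,0,0,0,0,-1],[0,0.15,0,0,0,0,-1],[0,0.15,0,0,0,0,-1]]
  ]
}}

```text
time: 29.87
tool_pos: [0.5593, -0.0694, 0.1842]
tcp_rot: [-0.17, 3.137, -0.0]
wrist_force: [0.7, -0.7, -0.4]
width: 0.196
grip_force: 49.2
```

```bash
python3 -c "
from h import *
s=read_state();t=s['tool_pos'][:2]-[.5891,-.0020];print((t@ex*1000).round(1),(t@ey*1000).round(1),s['tool_pos'],s['wrist_force'].round(1))"
```

```text
-37.0 -63.8 [ 0.55929654 -0.06941615  0.18419514] [ 0.7 -0.7 -0.4]
```

Emit:
{"fn": "jog_arm", "kwargs": {
  "increments": [
    [[0,0.15,0,0,0,0,-1],[0,0.15,0,0,0,0,-1],[0,0.15,0,0,0,0,-1],[0,0.15,0,0,0,0,-1],[0,0.15,0,0,0,0,-1]]
  ]
}}

```text
time: 30.28
tool_pos: [0.5569, -0.0471, 0.1842]
tcp_rot: [0.17, -3.137, -0.0]
wrist_force: [-0.3, -0.1, -0.2]
width: 0.197
grip_force: 49.2
```

Emit:
{"fn": "jog_arm", "kwargs": {
  "increments": [
    [[0,0.15,0,0,0,0,-1],[0,0.15,0,0,0,0,-1],[0,0.15,0,0,0,0,-1],[0,0.15,0,0,0,0,-1],[0,0.15,0,0,0,0,-1]]
  ]
}}

```text
time: 30.7
tool_pos: [0.5544, -0.0247, 0.1842]
tcp_rot: [-0.17, 3.137, -0.0]
wrist_force: [-0.2, 0.9, -0.2]
width: 0.201
grip_force: 49.2
```

Emit:
{"fn": "jog_arm", "kwargs": {
  "increments": [
    [[0,0.15,0,0,0,0,-1],[0,0.15,0,0,0,0,-1],[0,0.15,0,0,0,0,-1],[0,0.15,0,0,0,0,-1],[0,0.15,0,0,0,0,-1]]
  ]
}}

```text
time: 31.12
tool_pos: [0.552, -0.0024, 0.1842]
tcp_rot: [-0.17, 3.137, 0.0]
wrist_force: [0.1, -1.0, -0.0]
width: 0.198
grip_force: 49.2
```

Emit:
{"fn": "jog_arm", "kwargs": {
  "increments": [
    [[0,0.15,0,0,0,0,-1],[0,0.15,0,0,0,0,-1],[0,0.15,0,0,0,0,-1],[0,0.15,0,0,0,0,-1],[0,0.15,0,0,0,0,-1]]
  ]
}}

```text
time: 31.53
tool_pos: [0.5496, 0.02, 0.1842]
tcp_rot: [-0.17, 3.137, -0.0]
wrist_force: [0.1, 0.6, 0.3]
width: 0.194
grip_force: 49.2
```

Emit:
{"fn": "jog_arm", "kwargs": {
  "increments": [
    [[0,0.15,0,0,0,0,-1],[0,0.15,0,0,0,0,-1],[0,0.15,0,0,0,0,-1],[0,0.15,0,0,0,0,-1],[0,0.15,0,0,0,0,-1]]
  ]
}}

```text
time: 31.95
tool_pos: [0.5471, 0.0424, 0.1842]
tcp_rot: [-0.17, 3.137, -0.0]
wrist_force: [-0.5, -0.2, -1.3]
width: 0.198
grip_force: 49.2
```

Emit:
{"fn": "jog_arm", "kwargs": {
  "increments": [
    [[0,0.15,0,0,0,0,-1],[0,0.12,0,0,0,0,-1],[0,0,0,0,0,0,-1],[0,0,0,0,0,0,-1],[0,0,0,0,0,0,-1]]
  ]
}}

```text
time: 32.37
tool_pos: [0.5463, 0.0499, 0.1842]
tcp_rot: [-0.17, 3.137, -0.0]
wrist_force: [-0.3, 0.4, 0.1]
width: 0.196
grip_force: 49.2
```

```bash
python3 -c "
from h import *
s=read_state();t=s['tool_pos'][:2]-[.5891,-.0020];print((t@ex*1000).round(1),(t@ey*1000).round(1),s['tool_pos'],s['wrist_force'].round(1)); go(.6440,-.2570,.1514)"
```

```text
-36.9 56.3 [0.54633005 0.04993674 0.18419697] [-0.3  0.4  0.1]
units [ -2.13 -10.52   1.09] tooly deg 96.2 pos [0.5463 0.0499 0.1842]
```

Emit:
{"fn": "jog_arm", "kwargs": {
  "increments": [
    [[0,0,-0.2,0,0,0,-1],[0,0,-0.5,0,0,0,-1],[0,0,-0.7,0,0,0,-1],[0,0,-0.7,0,0,0,-1],[-0.1,-0.5,0,0,0,0,-1]]
  ]
}}

```text
time: 32.78
tool_pos: [0.553, 0.0367, 0.2526]
tcp_rot: [-0.172, 3.129, 0.002]
wrist_force: [1.2, -0.0, -0.1]
width: 0.195
grip_force: 49.2
```

Emit:
{"fn": "jog_arm", "kwargs": {
  "increments": [
    [[-0.2,-1,0,0,0,0,-1],[-0.2,-1,0,0,0,0,-1],[-0.2,-1,0,0,0,0,-1],[-0.2,-1,0,0,0,0,-1],[-0.2,-1,0,0,0,0,-1]]
  ]
}}

```text
time: 33.2
tool_pos: [0.5973, -0.1121, 0.2479]
tcp_rot: [-0.17, 3.136, -0.0]
wrist_force: [0.9, 0.1, 0.3]
width: 0.199
grip_force: 49.2
```

Emit:
{"fn": "jog_arm", "kwargs": {
  "increments": [
    [[-0.2,-1,0,0,0,0,-1],[-0.2,-1,0,0,0,0,-1],[-0.2,-1,0,0,0,0,-1],[-0.2,-1,0,0,0,0,-1],[-0.2,-1,0,0,0,0,-1]]
  ]
}}

```text
time: 33.62
tool_pos: [0.6432, -0.2582, 0.2476]
tcp_rot: [-0.169, 3.137, -0.0]
wrist_force: [0.4, -0.3, -0.1]
width: 0.2
grip_force: 49.2
```

Emit:
{"fn": "jog_arm", "kwargs": {
  "increments": [
    [[0,0,0,0,0,0,-1],[0,0,0,0,0,0,-1],[0,0,0,0,0,0,-1],[0,0,0,0,0,0,-1],[0,0,0,0,0,0,-1]]
  ]
}}

```text
time: 34.03
tool_pos: [0.6428, -0.2551, 0.2473]
tcp_rot: [0.172, -3.137, -0.001]
wrist_force: [-0.1, 0.4, -0.6]
width: 0.198
grip_force: 49.3
```

```bash
sed -i 's/>.05)/>.07)/' m.py; python3 m.py; python3 -c "
from h import *
go(.6440,-.2570,.1514)
p,X=look('wrist');rects(X,.054,.064,(.58,.72,-.33,-.19),60)
p,X=look('scene');rects(X,.054,.064,(.58,.72,-.33,-.19),60)"
```

```text
tcp jig 25.8 -257.4 z 0.2473 49.2565056681633
wrist
-0.145 25 jx [-9.6 -8.2 -4.8] jy [-7.2  0.7  7.3] zmin -134.4
-0.135 147 jx [-9.7 -8.5 -4. ] jy [-7.7 -0.   7.9] zmin -134.4
-0.12 200 jx [-9.7 -8.5 -3.8] jy [-7.8 -0.   7.8] zmin -119.8
-0.1 269 jx [-9.7 -8.3 -3.9] jy [-7.8 -0.1  7.6] zmin -99.9
-0.085 345 jx [-9.7 -8.5 -4.2] jy [-7.8 -0.2  7.3] zmin -85.0
scene
-0.145 17 jx [2.3 5.8 8.4] jy [-3.   4.1  8.5] zmin -142.0
-0.135 40 jx [0.1 6.6 8.6] jy [-5.   4.2  9.8] zmin -133.6
-0.12 42 jx [-0.3  6.7  9.1] jy [-5.2  4.   9.1] zmin -119.9
-0.1 44 jx [0.8 6.8 8.9] jy [-4.9  4.5  9.4] zmin -100.0
-0.085 41 jx [3.5 7.1 9. ] jy [-6.   2.7  8.3] zmin -85.0
top
-0.145 8 jx [-9.6 -7.4  0.1] jy [-0.4  6.4  9. ] zmin -134.3
-0.135 21 jx [-9.5 -7.3  1.7] jy [-2.6  5.9  9.2] zmin -134.3
-0.12 20 jx [-10.9  -7.2   2. ] jy [0.6 6.6 9.2] zmin -119.5
-0.1 17 jx [-10.5  -9.   -1.3] jy [0.2 6.7 9.4] zmin -99.6
units [-0.03 -0.06  3.2 ] tooly deg 96.3 pos [ 0.643  -0.2553  0.2474]
3266 px (319, 190) c [ 643.4 -256.6] wh [56.  56.5] ang 78.8 z 60.7
634 px (188, 251) c [ 643.7 -255.5] wh [58.5 58.1] ang 80.0 z 59.7
```

Emit:
{"fn": "jog_arm", "kwargs": {
  "increments": [
    [[-0.02,-0.05,0.3,0,0,0,-1],[0,0,0.4,0,0,0,-1],[0,0,0.3,0,0,0,-1],[0,0,0.1,0,0,0,-1],[0,0,0,0,0,0,-1]]
  ]
}}

```text
time: 34.7
tool_pos: [0.6425, -0.2572, 0.2112]
tcp_rot: [0.17, -3.133, -0.003]
wrist_force: [-0.2, -0.4, -1.0]
width: 0.196
grip_force: 49.2
```

Emit:
{"fn": "jog_arm", "kwargs": {
  "increments": [
    [[0,0,0,0,0,0,-1],[0,0,0,0,0,0,-1],[0,0,0,0,0,0,-1],[0,0,0,0,0,0,-1],[0,0,0,0,0,0,-1]]
  ]
}}

```text
time: 35.12
tool_pos: [0.644, -0.2579, 0.2149]
tcp_rot: [-0.17, 3.136, -0.001]
wrist_force: [-0.3, -0.4, -0.4]
width: 0.194
grip_force: 49.2
```

Emit:
{"fn": "jog_arm", "kwargs": {
  "increments": [
    [[0,0.02,0.2,0,0,0,-1],[0,0,0.2,0,0,0,-1],[0,0,0.2,0,0,0,-1],[0,0,0.2,0,0,0,-1],[0,0,0.1,0,0,0,-1]]
  ]
}}

```text
time: 35.53
tool_pos: [0.643, -0.2568, 0.1853]
tcp_rot: [0.17, -3.135, -0.002]
wrist_force: [0.1, 0.3, -0.8]
width: 0.197
grip_force: 49.2
```

Emit:
{"fn": "jog_arm", "kwargs": {
  "increments": [
    [[0,0,0.2,0,0,0,-1],[0,0,0.2,0,0,0,-1],[0,0,0.2,0,0,0,-1],[0,0,0.1,0,0,0,-1],[0,0,0,0,0,0,-1]]
  ]
}}

```text
time: 35.95
tool_pos: [0.6431, -0.2569, 0.1647]
tcp_rot: [0.17, -3.135, -0.001]
wrist_force: [0.3, 0.4, -0.3]
width: 0.194
grip_force: 49.2
```

Emit:
{"fn": "jog_arm", "kwargs": {
  "increments": [
    [[0,0,0.15,0,0,0,-1],[0,0,0.15,0,0,0,-1],[0,0,0.08,0,0,0,-1],[0,0,0,0,0,0,-1],[0,0,0,0,0,0,-1]]
  ]
}}

```text
time: 36.37
tool_pos: [0.6436, -0.2571, 0.1545]
tcp_rot: [0.17, -3.137, -0.0]
wrist_force: [0.1, -0.3, 0.5]
width: 0.195
grip_force: 49.2
```

Emit:
{"fn": "jog_arm", "kwargs": {
  "increments": [
    [[0,0,0,0,0,0,-0.2],[0,0,0,0,0,0,-0.2],[0,0,0,0,0,0,0],[0,0,0,0,0,0,0],[0,0,0,0,0,0,0]]
  ]
}}

```text
time: 36.78
tool_pos: [0.6438, -0.2572, 0.155]
tcp_rot: [-0.17, 3.137, -0.0]
wrist_force: [-0.5, -0.3, -0.4]
width: 0.497
grip_force: 0.0
```

Emit:
{"fn": "jog_arm", "kwargs": {
  "increments": [
    [[0,0,-0.5,0,0,0,0],[0,0,-0.7,0,0,0,0],[0,0,-0.9,0,0,0,0],[0,0,-0.9,0,0,0,0],[0,0,-0.9,0,0,0,0]]
  ]
}}

```text
time: 37.2
tool_pos: [0.6436, -0.2571, 0.2742]
tcp_rot: [-0.17, 3.136, -0.0]
wrist_force: [0.7, 0.4, 0.0]
width: 0.496
grip_force: 0.0
```

Emit:
{"fn": "jog_arm", "kwargs": {
  "increments": [
    [[0,0.8,0,0,0,0,0],[0,0.8,0,0,0,0,0],[0,0.8,0,0,0,0,0],[0,0,0,0,0,0,0],[0,0,0,0,0,0,0]]
  ]
}}

```text
time: 37.62
tool_pos: [0.6361, -0.1846, 0.2733]
tcp_rot: [-0.173, 3.135, -0.001]
wrist_force: [0.5, -0.5, 0.2]
width: 0.5
grip_force: 0.0
```

```bash
python3 - <<'E'
from h import *
p,X=look("wrist")
for lo,hi in((.054,.064),(.065,.1),(.1,.13),(.132,.155)): rects(X,lo,hi,(.58,.72,-.33,-.19),30)
p,X=look("scene"); cv2.imwrite("pics/s9.png",p); print("fins");rects(X,.062,.085,(.3,.65,.05,.5),60); print("mat");rects(X,-.001,.008,(.3,.65,.15,.5),3000)
p,X=look("top"); print("tray");rects(X,.015,.035,(.37,.55,-.4,-.22),200)
print(read_state())
E
```

```text
2792 px (245, 182) c [ 643.1 -256.6] wh [56.2 56.5] ang 78.7 z 60.7
297 px (239, 187) c [ 638.8 -254.7] wh [18.   9.8] ang 51.2 z 84.1
372 px (228, 198) c [ 638.7 -254.4] wh [17.9  9.4] ang 49.2 z 116.6
626 px (214, 214) c [ 642.  -257.1] wh [17.5 17.3] ang 10.3 z 140.5
fins
140 px (442, 176) c [422.  274.3] wh [18.3 44.2] ang 13.9 z 69.8
174 px (491, 213) c [517.5 367.1] wh [44.7 19.9] ang 89.6 z 69.4
172 px (446, 220) c [542.  270.3] wh [16.6 44.1] ang 17.7 z 69.8
186 px (369, 229) c [578.5 109.2] wh [45.  16.8] ang 6.7 z 77.3
mat
13903 px (465, 220) c [475. 325.] wh [349.9 349.9] ang 0.0 z 2.1
tray
{'time': 37.7667, 'q': array([-3.22374264e-01,  2.60851749e-01,  1.66659272e+00, -4.80299346e-04,
        1.21327053e+00, -2.00108049e+00]), 'joint_vel': array([-0.00783997,  0.00801642,  0.00118954,  0.00272065, -0.00158698,
        0.00114178]), 'joint_torque': array([ 4.76072375e-01, -5.08897948e+01, -3.59890366e+01,  2.79453734e-02,
        1.56722328e-02, -2.23539115e-03]), 'tool_pos': array([ 0.63609785, -0.18635166,  0.27238722]), 'tcp_rot': array([-1.69650411e-01,  3.13635661e+00, -1.16380293e-03]), 'wrist_force': array([-0.04050741, -0.22879012,  0.06710409]), 'torque': array([-0.00039179,  0.01591803,  0.0850436 ]), 'grip_force': 0.0, 'width': 0.5007218768442334}
```

View pics/s9.png

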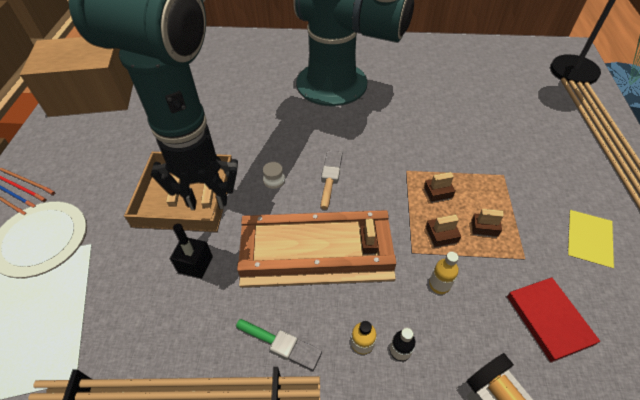

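The final view shows the marker upright in its stand (185, 245) and the spacer home in the gap (370, 235). The other three spacers stand on the mat, and both offcuts are in the tray (~190, 198).

```bash
python3 -c "
from workcell import bot
print(bot.finish_job())"
```

```text
the job is handed in; nothing more can be done
None
```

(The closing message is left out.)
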